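Hold the lamp hood at its balance point for a strut change

ROBOT

A 7-joint arm with a two-finger parallel gripper is mounted at the origin on a cart in front of the work surface, level with it; the furniture and walls round the work are solid. World frame = base frame: x ahead of the robot, y to its left, z up, the work surface at z = 0. Lengths are in m, angles in degrees, forces in N, time in s.
With the tool pointing down it reaches from about 0.425 to 1.025 m from the base axis. Payload 9.4 kg.
Tool frame: the origin (TCP) lies at the very end of the fingers, on their centre line; the grasp point (between the pads) lies 19 mm behind it (grip_point_offset is the distance from the TCP to the grasp point, in m); y points along the fingers, x is the direction in which the jaws open and shut, and the axes are right-handed (so a half turn about y gives the same grasp; the last joint's range is limited). The gripper opens to 93 mm and grips with 3 to 60 N. Pads are 15 mm wide; open, the fingers measure 128 mm over their backs; the gripper's body (75 mm by 188 mm) begins 65 mm behind the grasp point.
Start: joints at [59.719, 34.337, -0.143, 91.639, 0.103, 54.024, -4.572], TCP at [0.317, -0.652, 0.219] pointing down, gripper open.
Joint ranges: [-147.43, 147.43], [-19.82, 112.94], [-74.19, 73.91], [6.32, 146.72], [-59.91, 239.91], [6.04, 106.73], [-150.56, 150.56]. Speed limits (degrees/s): [127.2, 127.2, 172.46, 172.46, 180, 180, 180].

INTERFACE

Orientations are given as [roll, pitch, yaw] about the fixed x, y, z axes, in that order (R = Rz(yaw) Ry(pitch) Rx(roll)).
In Python, from rig import * gives the robot as it stands.
- The arm moves only by the tool step_arm, never from a script. Its arguments are lists of equal length, an entry for each row: "slide": the shift along the tool's x, y, z in cm, a list of three; "spin": the turn about the tool's y in rad. A call has 1 to 5 rows; each row is the pose to reach, as a shift and turn from the pose measured when the call began, along the tool's axes at that moment; what a row does not reach only later rows make up. A row lasts 1/10 s, in which the tool goes at most 50 mm and 8.59 degrees, less where a joint would pass 70% of its speed; a pose out of reach is approached as far as the arm can. A call with a gripper value outside its range is refused whole. "fingers" is the opening, from -1 (shut) to 1 (fully open), set as the call begins (left out, the last holds). The fingers move at their own pace and stop on an object; "squeeze" is the grip in N (left out, the last holds). Time passes only in rows, so rows that repeat a pose let the fingers close. It gives the time, the measured TCP pose, the force and the opening at its end, in the units of the state.
- read_state(): the state, without advancing time (a new reading comes with each control period).
- read_camera(name): name is "scene" or "top"; returns a dict with "frame" (400x640x3 uint8, red, green, blue), "camera_matrix" (3x3 intrinsics, pixels), "pose" (4x4, takes a point from camera to world coordinates). Camera axes: x right, y down, z forward; pixel columns grow to the right and rows downward; lengths in m; the calibration is good to about 2 mm. A picture is of the moment at which its call begins. There is no depth.
- close_job(): hands the job in, once; it reports no verdict.
The state is a dict: "time_s": time; "qpos": joint angles; "qvel": joint speeds; "joint_efforts": joint torques, N m; "tool_pos": TCP position; "tool_rot": TCP orientation; "wrist_force": force on the tool from outside, world axes, zero at the start; "torque": the same for the moment, N m; "grip_width": opening from 0.0 (shut) to 1.0 (fully open).
Only numpy, scipy, OpenCV 4.12 (cv2) and the standard library are available. Lean on these libraries where they do the work, as an engineer would, in place of code of your own. Each camera call takes 0.05 s, during which the arm holds its last target.

TASK

The lamp hood of the drying box has lost its gas strut. First, with the hood still shut, slide the tray with the new strut, clip tin and screwdriver through the slot in the box's left end until its front plate is flush with the box, keeping everything in the tray; then grip the hood's bar, swing the hood up to the point where it balances over its hinges (leaning forward, a little short of upright) without letting it fall shut or over backwards. Finish while still gripping the bar and holding the hood still at its balance point, so that I can fit the strut with both hands; leave the other things on the bench alone.

Things in the scene. Friction and masses are not known exactly. Their poses are not given: they have to be found in the camera images.
- drying_box: Charcoal drying box fixed to the bench, 160 (x) x 240 (y) x 70 mm tall without hood, yaw within 0.15 rad. Origin: centre of its underside, on the bench; x from its front (air slots, red switch) to its hinged rear, y to its left end with the tray slot. No floor: the tray slides on the bench between guides 135 mm apart, parallel to y.
- slot (a point): Centre of the tray slot at bench level, in the outer face of the box's left end (120 mm from the box's origin along +y). The slot is 135 mm wide and 45 mm high from the bench up. Axes as the box's; the tray goes in along -y.
- hood (a joint): Angle (rad) of the greenish-grey lamp hood (160 x 240 x 30 mm, about 0.55 kg) hinged on the box's rear upper edge: 0 shut, grows as the front swings up and back, stop at 1.95. Nearly free hinge, no strut: it balances at 1.282 rad (0.29 short of upright); over 0.05 rad below that it falls shut, above it falls backwards. Lifting it from shut takes about 2.5 N at the bar.
- hood_hinge (a point): Middle of the hood's hinge line: 80 mm behind (+x) the box's centre, 71 mm above the bench. Frame turns with the hood: y stays along the hinge line (the box's y); at joint 0 its axes are the box's; the hood's front edge lies 160 mm along its -x.
- hood_bar (a point): Middle of the hood's lifting bar: round, steel, 12 mm diameter, 160 mm free length along the box's y, 36 mm clear gap to the hood's front edge, open above and below. In the hood_hinge frame at x = -202, z = +16 mm; 87 mm above the bench when shut. Being round it can turn in fingers closed across it that keep pointing down while the hood swings.
- tray: Loose aluminium tray, 125 (x) x 210 (y) mm, rim 22 mm high, inner (-y) corners cut, 150 x 50 mm front plate at +y (its inner face at y = +105 mm), about 0.45 kg. Origin: centre of its underside, z up, +y to its handle. Fully home, the front plate is flush on the box's left end: origin 15 mm to +y of the box's origin, axes parallel; 5 mm play each side.
- tray_grip (a point): Middle of the tray's upright black grip: flat-sided, 16 mm thick (x), 30 mm long (y), from 22 to 78 mm above the bench. This point is 55 mm above the bench, 159 mm from the tray's origin along +y, 50 mm off the front plate. Axes as the tray's. Held across its thickness, the tray can be slid and turned flat on the bench.
- strut: New gas strut lying in the tray along its y, on its +x side: black tube, bright rod, square black ends, 176 mm long, 15 mm thick. Origin: under its middle.
- clip_tin: Flat tin with a plain blue slip lid over a bright base, holding the clips, 41 x 75 x 16 mm, lying in the tray. Origin: centre of its underside.
- screwdriver: Screwdriver with amber handle, 130 mm long, lying in the tray along its y. Origin: under its middle.
- old_strut: Bystander, not to be disturbed: the worn-out old gas strut, brownish, 176 x 15 x 15 mm, lying on the bench. Origin: about the centre of its underside.
- edge_paint: Bystander, not to be disturbed: small red bottle with black cap, 32 mm diameter, 52 mm tall. Origin: about the centre of its underside.
- sanding_block: Bystander, not to be disturbed: brown cork-coloured sanding block, 49 x 86 x 26 mm. Origin: about the centre of its underside.
- dye_walnut: Bystander, not to be disturbed: brown bottle with black cap, 42 mm diameter, 62 mm tall. Origin: about the centre of its underside.
Things that resemble listed ones, but are neither listed nor needed, are in the scene too. Leave any brown, purple or turquoise look-alike of the clip_tin alone.

How it is judged:
By the outcome, as a careful person would: the job done as asked, in the order asked, and still so for the second after the job is handed in, while the arm keeps its last pose, push and grip.
It also fails if it takes over 72 s, if anything falls off the work surface, if the arm or the gripper's body presses on something with over 40 N, if the wrist force passes 120 N, or if a joint passes its speed limit or range.

## Working session

There is one attempt and no reset: what is moved stays moved. The work goes in short steps, Python scripts to look and compute and a tool call to move; the robot and the scene stay as the last step left them, time stands still between calls to the robot, and variables do not carry over. Pictures are saved under pics/ and viewed, and the job is handed in when it is done.

Besides the shell and the picture viewer there is one more tool, called after "Emit:" as name(argument=value, ...) on one line, values as JSON. step_arm: Moves the arm, as the interface text tells. Its arguments: {"type":"object","properties":{"slide":{"type":"array"},"spin":{"type":"array"},"fingers":{"type":"number"},"squeeze":{"type":"number"}},"required":["slide","spin"]}

```bash
ls; mkdir -p pics; python3 - <<'E'
from rig import *
import cv2,numpy as np
s=read_state();print(s)
for n in("scene","top"):
    c=read_camera(n);cv2.imwrite(f"pics/{n}0.png",c["frame"][:,:,::-1]);print(n,c["camera_matrix"],c["pose"])
    np.savez(f"{n}0.npz",f=c["frame"],K=c["camera_matrix"],T=c["pose"])
E
```

```text
pics
{'time_s': 0.0, 'qpos': array([59.71921782, 34.38299379, -0.14606078, 91.68065314,  0.10402958,
       54.02429203, -4.57025189]), 'qvel': array([-0.02689159, -0.0415178 , -0.03738268, -0.05807928, -0.05249386,
        0.04910927,  0.07521272]), 'joint_efforts': array([ 1.10423125e-05, -7.65082598e+01,  1.49716303e+00, -2.52352023e+01,
       -5.24289929e-02,  1.69839204e-02,  2.38868361e-04]), 'tool_pos': array([ 0.31629327, -0.65182313,  0.21778083]), 'tool_rot': array([-9.00086018e+01,  8.74014722e-02, -6.41076959e+01]), 'wrist_force': array([ 0.82192981, -0.03373004, -0.50973892]), 'torque': array([ 0.01163265, -0.00921485,  0.01035717]), 'grip_width': 0.9978054647996891}
scene [[378.20480727   0.         324.17870362]
 [  0.         378.20480727 196.48291997]
 [  0.           0.           1.        ]] [[ 0.62768966 -0.31591907  0.71147792 -0.28990088]
 [-0.77844696 -0.24873663  0.57632493 -0.65150976]
 [-0.00510141 -0.91560102 -0.40205565  0.54054031]
 [ 0.          0.          0.          1.        ]]
top [[365.91764178   0.         320.12876377]
 [  0.         365.91764178 202.48624335]
 [  0.           0.           1.        ]] [[-2.39964804e-02 -9.97176421e-01  7.11572478e-02  4.33477057e-01]
 [-9.99711392e-01  2.38543735e-02 -2.84631600e-03  9.59798711e-03]
 [ 1.14086764e-03 -7.12050128e-02 -9.97461049e-01  1.24772369e+00]
 [ 0.00000000e+00  0.00000000e+00  0.00000000e+00  1.00000000e+00]]
```

View pics/scene0.png

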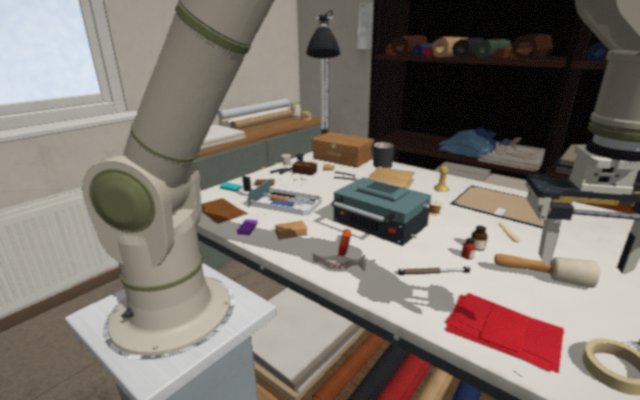

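View pics/top0.png

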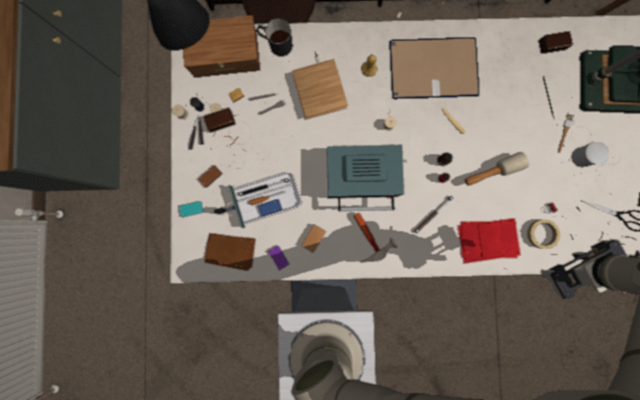

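The top view shows the hood at about (365,170), its bar at row 207, and the tray at (265,198). The black grip is near (215,210), with the turquoise look-alike just left of it. I'll zoom in and measure.

```bash
cat > h.py <<'E'
import numpy as np,cv2
def load(n):
    d=np.load(n);return d["f"],d["K"],d["T"]
def ray(K,T,u,v):
    d=T[:3,:3]@np.linalg.inv(K)@np.array([u,v,1.]);return T[:3,3],d
def plane(K,T,u,v,z):
    o,d=ray(K,T,u,v);return o+d*(z-o[2])/d[2]
def proj(K,T,p):
    c=T[:3,:3].T@(np.array(p)-T[:3,3]);q=K@c;return q[:2]/q[2]
def crop(f,x0,x1,y0,y1,s,name,grid=20):
    g=cv2.resize(f[y0:y1,x0:x1,::-1],None,fx=s,fy=s,interpolation=cv2.INTER_CUBIC)
    for x in range(x0-x0%grid+grid,x1,grid): cv2.putText(g,str(x),((x-x0)*s-10,10),0,.35,(0,0,255),1);cv2.line(g,((x-x0)*s,12),((x-x0)*s,18),(0,0,255),1)
    for y in range(y0-y0%grid+grid,y1,grid): cv2.putText(g,str(y),(0,(y-y0)*s+4),0,.35,(0,0,255),1);cv2.line(g,(24,(y-y0)*s),(30,(y-y0)*s),(0,0,255),1)
    cv2.imwrite(name,g)
E
python3 - <<'E'
from h import *
f,K,T=load("top0.npz");crop(f,170,310,150,240,5,"pics/t1.png",10);crop(f,310,420,130,240,5,"pics/t2.png",10)
f,K,T=load("scene0.npz");crop(f,190,450,150,260,3,"pics/s1.png")
E
```

```text
(no output)
```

View pics/t1.png

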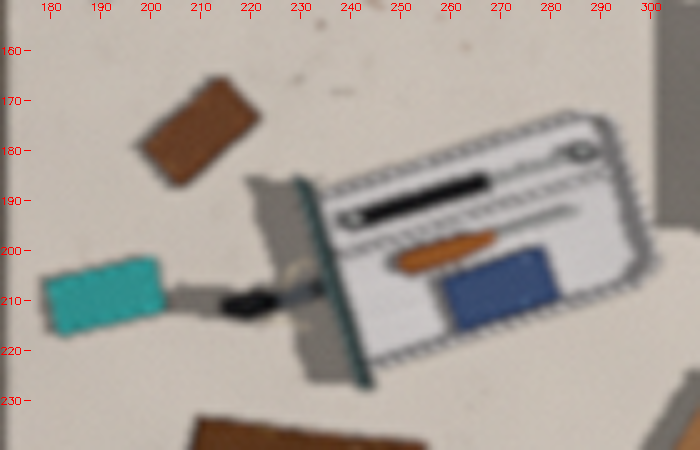

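View pics/t2.png

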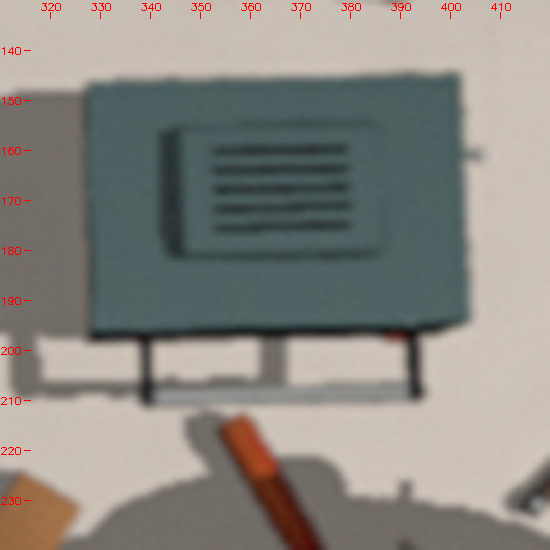

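View pics/s1.png

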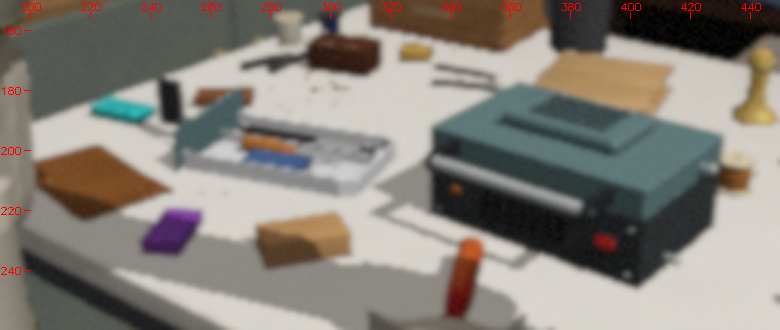

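```bash
python3 - <<'E'
from h import *
f,K,T=load("top0.npz")
P=lambda u,v,z:plane(K,T,u,v,z)
np.set_printoptions(precision=4,suppress=True)
# bar: bright pixels
for u in (345,350,360,370,380,388):
    col=f[200:216,u].astype(int).sum(1);print(u,col)
print("bar ends",P(341,209,.087),P(391,207.5,.087))
hs=cv2.cvtColor(f,cv2.COLOR_RGB2HSV)
print(hs[165,335],hs[200,238],hs[187,190+0],f[210,220],hs[210,220])
m=((hs[...,0]>80)&(hs[...,0]<105)&(hs[...,1]>60)&(hs[...,2]<140)).astype(np.uint8)
n,l,st,c=cv2.connectedComponentsWithStats(m)
for i in range(1,n):
    if st[i,4]>60:
        cnt=cv2.findContours((l==i).astype(np.uint8),0,1)[0][0];r=cv2.minAreaRect(cnt);b=cv2.boxPoints(r);print(i,st[i],c[i],r[2]);print(b.tolist(),[P(*q,.101 if st[i,4]>2000 else .05)[:2].round(4).tolist() for q in b])
for q in [(232,186),(244,227)]: print("plate",P(*q,.05))
for q in [(293,173),(299,200),(240,188),(246,221)]: print("rim",P(*q,.022))
k=(f.astype(int).sum(2)<130)[200:220,212:228];print(k.astype(int))
E
```

```text
345 [583 578 580 578 554 467 355 334 417 439 423 475 548 566 558 560]
350 [581 585 577 581 580 522 398 351 420 439 425 429 397 339 319 326]
360 [569 568 568 572 542 463 368 368 422 421 438 533 554 483 393 331]
370 [583 578 575 582 583 579 546 469 433 419 446 543 582 584 579 577]
380 [581 580 577 579 581 554 478 419 427 417 457 547 583 582 581 580]
388 [587 586 584 585 586 546 445 410 423 426 488 556 585 582 587 580]
bar ends [ 0.494  -0.0595  0.087 ] [ 0.4949 -0.2185  0.087 ]
[92 53 97] [  0   7 142] [ 17  26 196] [28 28 30] [120  17  30]
plate [0.5802 0.2948 0.05  ]
plate [0.4446 0.2566 0.05  ]
rim [0.6229 0.0953 0.022 ]
rim [0.531  0.0769 0.022 ]
rim [0.5763 0.2746 0.022 ]
rim [0.4648 0.2555 0.022 ]
[[0 0 0 0 0 0 0 0 0 0 0 0 0 0 0 0]
 [0 0 0 0 0 0 0 0 0 0 0 0 0 0 0 0]
 [0 0 0 0 0 0 0 0 0 0 0 0 0 0 0 0]
 [0 0 0 0 0 0 0 0 0 0 0 0 0 0 0 0]
 [0 0 0 0 0 0 0 0 0 0 0 0 0 0 0 0]
 [0 0 0 0 0 0 0 0 0 0 0 0 0 0 0 0]
 [0 0 0 0 0 0 0 0 0 0 0 0 0 0 0 0]
 [0 0 0 0 0 0 0 0 0 0 0 0 0 0 0 0]
 [0 0 0 0 0 0 0 0 0 0 0 0 0 0 0 0]
 [0 0 0 0 0 0 0 1 1 1 1 1 1 0 0 0]
 [0 0 0 1 1 1 1 1 1 1 1 1 1 1 0 0]
 [0 0 0 1 1 1 1 1 1 1 1 1 1 0 0 0]
 [0 0 0 1 1 1 1 1 1 1 0 0 0 0 0 0]
 [0 0 0 0 0 0 0 0 0 0 0 0 0 0 0 0]
 [0 0 0 0 0 0 0 0 0 0 0 0 0 0 0 0]
 [0 0 0 0 0 0 0 0 0 0 0 0 0 0 0 0]
 [0 0 0 0 0 0 0 0 0 0 0 0 0 0 0 0]
 [0 0 0 0 0 0 0 0 0 0 0 0 0 0 0 0]
 [0 0 0 0 0 0 0 0 0 0 0 0 0 0 0 0]
 [0 0 0 0 0 0 0 0 0 0 0 0 0 0 0 0]]
```

```bash
python3 - <<'E'
from h import *
f,K,T=load("top0.npz")
P=lambda u,v,z:plane(K,T,u,v,z)
np.set_printoptions(precision=4,suppress=True)
hs=cv2.cvtColor(f,cv2.COLOR_RGB2HSV)
m=((hs[...,0]>80)&(hs[...,0]<105)&(hs[...,1]>40)&(hs[...,2]<140)).astype(np.uint8)
n,l,st,c=cv2.connectedComponentsWithStats(m)
for i in range(1,n):
    if st[i,4]>40 and 140<c[i][1]<240 and c[i][0]<420:
        cnt=cv2.findContours((l==i).astype(np.uint8),0,1)[0][0];r=cv2.minAreaRect(cnt);b=cv2.boxPoints(r);print(i,st[i],c[i],r)
        if st[i,4]>2000:
            ys=np.arange(155,190);L=[np.where(l[y]==i)[0].min() for y in ys];R=[np.where(l[y]==i)[0].max()+1 for y in ys]
            xs=np.arange(335,398);U=[np.where(l[:,x]==i)[0].min() for x in xs];D=[np.where(l[:,x]==i)[0].max()+1 for x in xs]
            for nm,A in(("L",(ys,L)),("R",(ys,R)),("U",(xs,U)),("D",(xs,D))):
                p=np.polyfit(*A,1);print(nm,p)
                a,bb=A[0][0],A[0][-1]
                for t in(a,bb):
                    q=(np.polyval(p,t),t) if nm in"LR" else (t,np.polyval(p,t))
                    print("  ",q,P(q[0]-.5,q[1]-.5,.101)[:2])
        else:
            ys,xs=np.where(l==i);w=np.array([P(x,y,.05)[:2] for x,y in zip(xs,ys)]);cc=w.mean(0);_,_,V=np.linalg.svd(w-cc);pr=(w-cc)@V[0];print("plate?",cc,V[0],np.degrees(np.arctan2(V[0][1],V[0][0])),np.ptp(pr))
# rim of tray via dark edge? grip
k=(f.astype(int).sum(2)<180);n,l,st,c=cv2.connectedComponentsWithStats(k.astype(np.uint8))
for i in range(1,n):
    if 205<c[i][0]<235 and 200<c[i][1]<220: 
        print(st[i],c[i],P(*c[i],.078));ys,xs=np.where(l==i);w=np.array([P(x,y,.078)[:2] for x,y in zip(xs,ys)]);cc=w.mean(0);_,_,V=np.linalg.svd(w-cc);pr=(w-cc)@V[0];print(V[0],np.degrees(np.arctan2(V[0][1],V[0][0])),np.ptp(pr))
s,Ks,Ts=load("scene0.npz")
k=(s.astype(int).sum(2)<160);n,l,st,c=cv2.connectedComponentsWithStats(k.astype(np.uint8))
for i in range(1,n):
    if 235<c[i][0]<260 and 165<c[i][1]<200: print("scene grip",st[i],c[i]);print([plane(Ks,Ts,c[i][0],st[i][1],.078),plane(Ks,Ts,*c[i],.05),])
E
```

```text
59 [ 328  146   75   51 3619] [364.5908 170.9121] ((364.8351135253906, 170.9166259765625), (49.379638671875, 73.74344635009766), 88.75463104248047)
L [  0.0412 321.4605]
   (np.float64(327.84285714285704), np.int64(155)) [ 0.6673 -0.0202]
   (np.float64(329.2428571428571), np.int64(189)) [ 0.5588 -0.0219]
R [  0.0353 395.8151]
   (np.float64(401.2857142857142), np.int64(155)) [ 0.6617 -0.2531]
   (np.float64(402.4857142857142), np.int64(189)) [ 0.5533 -0.2526]
U [ -0.0221 154.7167]
   (np.int64(335), np.float64(147.3194444444445)) [ 0.6914 -0.0436]
   (np.int64(397), np.float64(145.95039682539687)) [ 0.6911 -0.2407]
D [ -0.0213 203.926 ]
   (np.int64(335), np.float64(196.8020833333333)) [ 0.5337 -0.0393]
   (np.int64(397), np.float64(195.4836309523809)) [ 0.5332 -0.2345]
60 [230 187  13  40  61] [236.1967 206.6721] ((235.4729766845703, 206.66217041015625), (40.80441665649414, 3.01438045501709), 72.89727020263672)
plate? [0.5118 0.2816] [-0.9592 -0.2826] -163.58538284506963 0.13460242612359002
63 [179 204  16  13  45] [183.5333 210.8   ] ((186.0294189453125, 209.61769104003906), (11.399173736572266, 13.824529647827148), 75.96376037597656)
plate? [0.5023 0.454 ] [-0.7082 -0.7061] -135.08515819872505 0.051795071641185686
[232 206   3   3   7] [233.     207.2857] [0.5082 0.2854 0.078 ]
[-0.1261 -0.992 ] -97.24692560440259 0.006748305137403661
[214 208  12   6  45] [219.6222 210.3778] [0.4993 0.3283 0.078 ]
[-0.0729  0.9973] 94.18333805054895 0.03550976199552794
scene grip [244 177   6  13  60] [246.2667 183.4833]
[array([0.4924, 0.3282, 0.078 ]), array([0.4973, 0.3378, 0.05  ])]
```

```bash
python3 - <<'E'
from h import *
f,K,T=load("top0.npz");s,Ks,Ts=load("scene0.npz")
np.set_printoptions(precision=4,suppress=True)
def tri(a,b):
    o1,d1=ray(K,T,*a);o2,d2=ray(Ks,Ts,*b);t=np.linalg.lstsq(np.c_[d1,-d2],o2-o1,rcond=None)[0];p,q=o1+d1*t[0],o2+d2*t[1];return (p+q)/2,np.linalg.norm(p-q)
print("orange tip",tri((357,215),(347,231)))
print("bar L end",tri((341,208.5),(334,202.5)),"bar R",tri((392,207.5),(384,220)))
print("tins",[plane(K,T,u,v,.016)[:2] for u,v in((203,209),(222,173),(205,187),(216,165),(198,178))])
crop(s,300,460,200,300,5,"pics/s2.png");crop(s,225,300,165,220,10,"pics/s3.png",10)
E
```

```text
orange tip (array([ 0.4751, -0.1151,  0.0253]), np.float64(0.0024468454976466266))
bar L end (array([ 0.4934, -0.057 ,  0.0902]), np.float64(0.006164867449026395)) bar R (array([ 0.4938, -0.2201,  0.0861]), np.float64(0.004004695062123503))
tins [array([0.5088, 0.4011]), array([0.6296, 0.3365]), array([0.5832, 0.3943]), array([0.6575, 0.3568]), array([0.6144, 0.4179])]
```

View pics/s2.png

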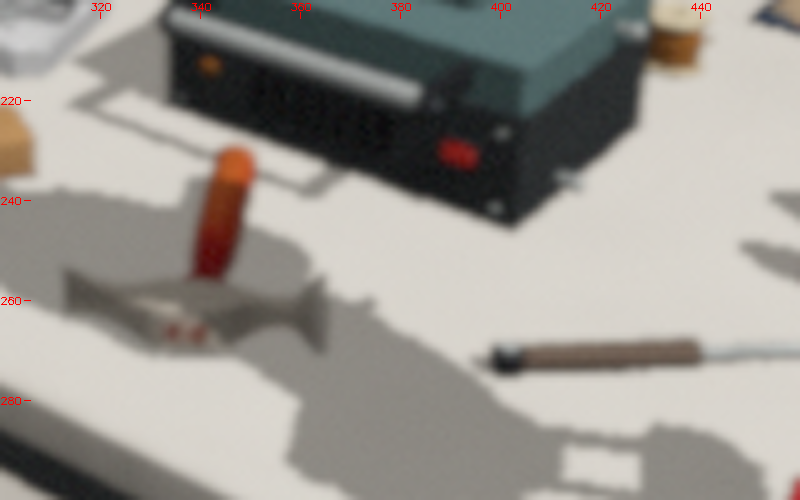

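View pics/s3.png

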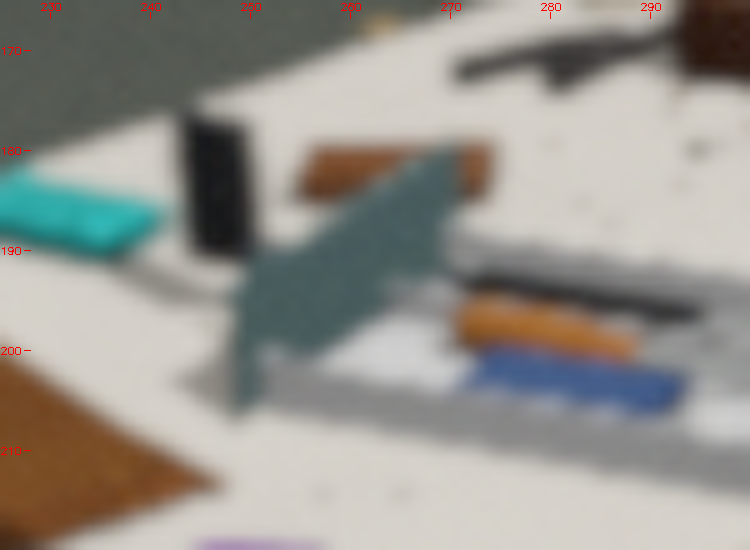

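```bash
cat > go.py <<'E'
import sys,numpy as np
from rig import *
from scipy.spatial.transform import Rotation as Ro
np.set_printoptions(precision=4,suppress=True)
def go(*ts):
    s=read_state();R=Ro.from_euler('xyz',s["tool_rot"],degrees=True);p=s["tool_pos"]
    print("t",round(s["time_s"],2),"p",p,"rot",s["tool_rot"],"F",s["wrist_force"],"w",round(s["grip_width"]*93,1),"q",s["qpos"].round(1))
    for t in ts:
        d=R.inv().apply(np.array(t[:3])-p)*100
        Rt=Ro.from_euler('xyz',[-90,0,t[3]],degrees=True);rv=(R.inv()*Rt).as_rotvec()
        print(t,"slide",d.round(2),"spin",rv.round(4))
if __name__=="__main__":
    a=list(map(float,sys.argv[1:]));go(*[a[i:i+4] for i in range(0,len(a),4)])
E
python3 go.py .56 -.15 .25 -15
```

```text
t 0.1 p [ 0.3163 -0.6519  0.2178] rot [-90.0067   0.0798 -64.1113] F [ 0.5618  0.7246 -1.0164] w 93.1 q [59.7 34.4 -0.1 91.7  0.1 54.  -4.6]
[0.56, -0.15, 0.25, -15.0] slide [-34.51  -3.17  43.84] spin [-0.0005 -0.8572 -0.0014]
```

Emit:
step_arm(slide=[[-34.5,-3.2,43.8],[-34.5,-3.2,43.8],[-34.5,-3.2,43.8],[-34.5,-3.2,43.8],[-34.5,-3.2,43.8]], spin=[-0.15,-0.3,-0.45,-0.6,-0.75], fingers=1)

```text
time_s: 0.6
tool_pos: [0.4258, -0.4257, 0.2327]
tool_rot: [-90.0, 0.1, -20.8]
wrist_force: [0.6, 0.1, -0.0]
grip_width: 1.002
```

Emit:
step_arm(slide=[[0,0,0],[0,0,0]], spin=[0,0])

```text
time_s: 0.8
tool_pos: [0.4263, -0.4246, 0.2328]
tool_rot: [-89.9, 0.1, -20.7]
wrist_force: [-0.7, -0.2, -1.0]
grip_width: 0.999
```

```bash
python3 go.py .56 -.1 .25 0
```

```text
t 0.8 p [ 0.4263 -0.4246  0.2328] rot [-89.9417   0.0828 -20.6826] F [-0.6905 -0.1805 -1.017 ] w 92.9 q [ 48.8  25.5 -13.3 106.8   7.5  48.6  11.1]
[0.56, -0.1, 0.25, 0.0] slide [ 1.04 -1.68 35.09] spin [-0.0013 -0.361  -0.0012]
```

Emit:
step_arm(slide=[[1,-1.7,35],[1,-1.7,35],[1,-1.7,35],[1,-1.7,35],[1,-1.7,35]], spin=[-0.1,-0.2,-0.3,-0.36,-0.36])

```text
time_s: 1.3
tool_pos: [0.5208, -0.1952, 0.2449]
tool_rot: [-89.9, 0.1, -0.2]
wrist_force: [0.6, -0.1, -0.2]
grip_width: 0.997
```

```bash
python3 go.py .53 .05 .24 16  .498 .328 .2 16.4
```

```text
t 1.3 p [ 0.5208 -0.1952  0.2449] rot [-89.9431   0.0794  -0.2125] F [ 0.6256 -0.0983 -0.2499] w 92.8 q [ 30.3  22.3 -21.2 111.3  10.5  48.4   3.3]
[0.53, 0.05, 0.24, 16.0] slide [ 0.83  0.52 24.52] spin [-0.0012 -0.283  -0.0012]
[0.498, 0.328, 0.2, 16.4] slide [-2.46  4.55 52.31] spin [-0.0012 -0.2899 -0.0012]
```

Emit:
step_arm(slide=[[0.8,0.5,25],[0.8,0.5,25],[0.8,0.5,25],[0.8,0.5,25],[0.8,0.5,25]], spin=[-0.06,-0.12,-0.18,-0.24,-0.29])

```text
time_s: 1.8
tool_pos: [0.5301, 0.0547, 0.2399]
tool_rot: [-90.0, 0.1, 16.3]
wrist_force: [2.0, 0.4, -0.5]
grip_width: 1.002
```

```bash
python3 go.py .498 .328 .15 16.4
```

```text
t 1.8 p [0.5301 0.0547 0.2399] rot [-89.9554   0.0747  16.2772] F [ 1.9906  0.3517 -0.4831] w 93.2 q [  8.9  21.8 -28.  114.1  13.7  47.3 -10.5]
[0.498, 0.328, 0.15, 16.4] slide [ 4.59  9.   27.13] spin [-0.0008 -0.0021 -0.0013]
```

Emit:
step_arm(slide=[[4.6,5,27.1],[4.6,5,27.1],[4.6,5,27.1],[4.6,5,27.1],[4.6,5,27.1]], spin=[0,0,0,0,0])

```text
time_s: 2.3
tool_pos: [0.5027, 0.2992, 0.1944]
tool_rot: [-90.0, 0.1, 16.0]
wrist_force: [0.8, 0.6, 1.1]
grip_width: 1.001
```

```bash
python3 go.py .498 .328 .10 16.4; python3 - <<'E'
from rig import *
from h import *
for n in("scene","top"):
    c=read_camera(n);np.savez(f"{n}1.npz",f=c["frame"],K=c["camera_matrix"],T=c["pose"])
f,K,T=load("top1.npz");crop(f,170,310,150,240,5,"pics/t3.png",10)
f,K,T=load("scene1.npz");crop(f,190,350,120,240,5,"pics/s4.png")
E
```

```text
t 2.3 p [0.5027 0.2992 0.1944] rot [-90.0153   0.0825  16.0084] F [0.8402 0.5694 1.0535] w 93.1 q [-17.5  28.5 -27.  110.5  17.8  45.1 -38.4]
[0.498, 0.328, 0.1, 16.4] slide [0.35 9.44 2.9 ] spin [ 0.0003 -0.0068 -0.0014]
```

View pics/t3.png

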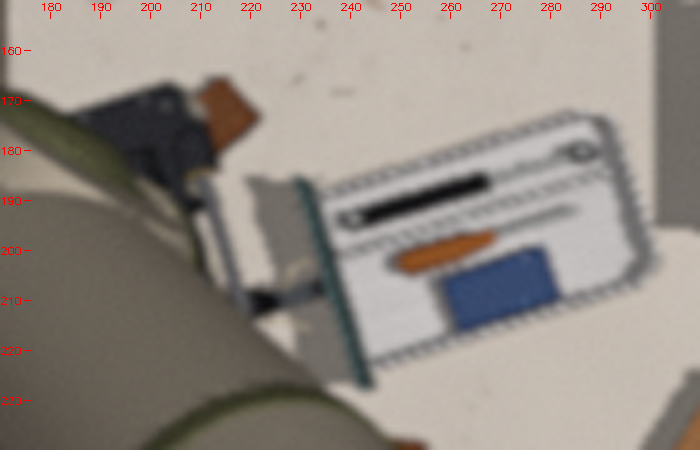

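View pics/s4.png

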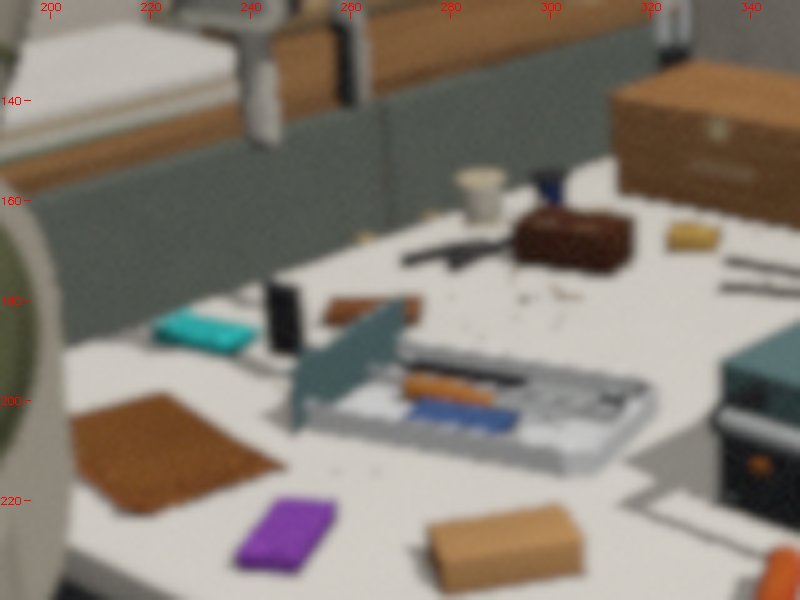

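Emit:
step_arm(slide=[[0.35,0,2.9],[0.35,4,2.9],[0.35,8.5,2.9],[0.35,11,2.9],[0.35,11,2.9]], spin=[-0.007,-0.007,-0.007,-0.007,-0.007])

```text
time_s: 2.9
tool_pos: [0.4947, 0.3316, 0.0805]
tool_rot: [-89.9, 0.4, 16.8]
wrist_force: [-0.3, -0.4, 0.6]
grip_width: 1.001
```

```bash
python3 go.py .498 .328 .036 16.4; python3 - <<'E'
from rig import *
from h import *
for n in("scene",):
    c=read_camera(n);np.savez(f"{n}2.npz",f=c["frame"],K=c["camera_matrix"],T=c["pose"])
f,K,T=load("scene2.npz");crop(f,190,310,120,240,5,"pics/s5.png")
E
```

```text
t 2.9 p [0.4947 0.3316 0.0805] rot [-89.9325   0.4326  16.801 ] F [-0.3179 -0.4009  0.5793] w 93.1 q [-24.3  37.6 -22.2 113.9  24.3  33.4 -46.1]
[0.498, 0.328, 0.036, 16.4] slide [ 0.24  4.45 -0.44] spin [-0.0012  0.007  -0.0076]
```

View pics/s5.png

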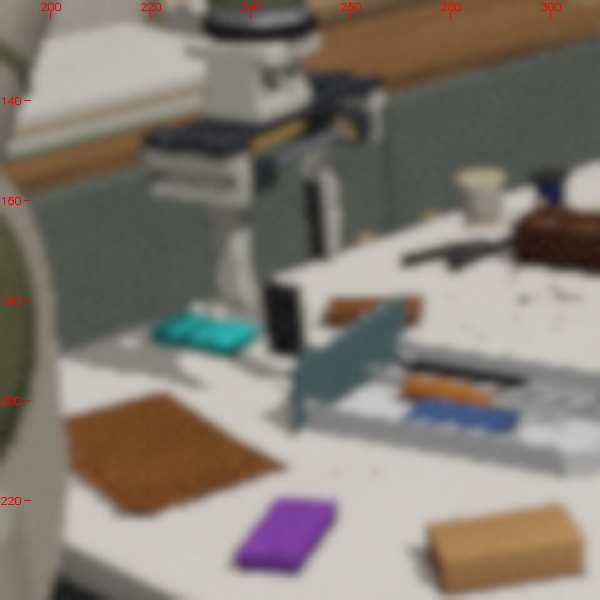

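Emit:
step_arm(slide=[[0.2,2.5,-0.3],[0.2,4.4,-0.3],[0.2,4.4,-0.3]], spin=[0,0,0])

```text
time_s: 3.25
tool_pos: [0.4987, 0.3293, 0.0384]
tool_rot: [-89.9, 0.3, 16.7]
wrist_force: [0.0, -0.3, -0.1]
grip_width: 1.003
```

Emit:
step_arm(slide=[[0,0,0],[0,0,0],[0,0,0],[0,0,0],[0,0,0]], spin=[0,0,0,0,0], fingers=-1, squeeze=15)

```text
time_s: 3.75
tool_pos: [0.4989, 0.3294, 0.0389]
tool_rot: [-89.9, 0.3, 16.7]
wrist_force: [0.4, -0.3, -0.1]
grip_width: 0.619
```

Emit:
step_arm(slide=[[0,0,0],[0,0,0]], spin=[0,0], squeeze=40)

```text
time_s: 3.95
tool_pos: [0.4989, 0.3295, 0.0391]
tool_rot: [-89.9, 0.3, 16.7]
wrist_force: [-0.4, 0.2, -1.1]
grip_width: 0.449
```

```bash
python3 - <<'E'
from rig import *
from h import *
for n in("scene","top"):
    c=read_camera(n);np.savez(f"{n}3.npz",f=c["frame"],K=c["camera_matrix"],T=c["pose"])
f,K,T=load("top3.npz");crop(f,170,310,150,240,5,"pics/t6.png",10)
f,K,T=load("scene3.npz");crop(f,190,310,120,240,5,"pics/s6.png")
E
python3 go.py .498 .328 .036 16.4
```

```text
t 4.05 p [0.4989 0.3294 0.0389] rot [-89.9082   0.2864  16.7102] F [-0.7443  0.6146  0.2588] w 33.5 q [-25.7  40.9 -19.6 114.9  26.8  28.7 -48. ]
[0.498, 0.328, 0.036, 16.4] slide [-0.12  0.29 -0.11] spin [-0.0016  0.0054 -0.005 ]
```

View pics/t6.png

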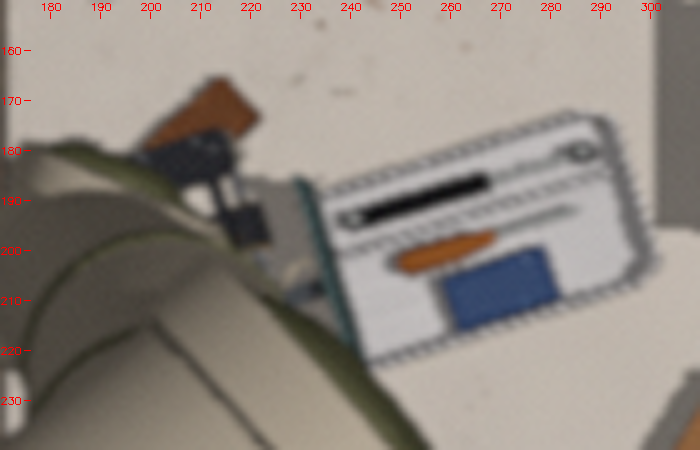

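View pics/s6.png

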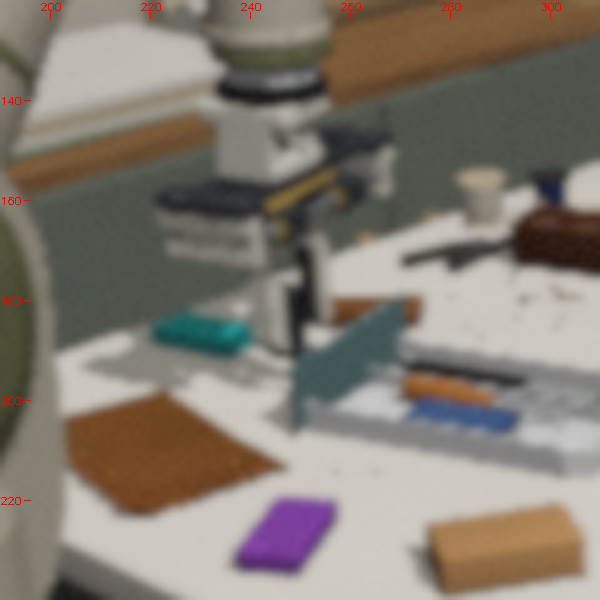

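The grip sits between the fingers, which are still closing.

Emit:
step_arm(slide=[[0,0,0],[0,0,0],[0,0,0],[0,0,0],[0,0,0]], spin=[0,0,0,0,0])

```text
time_s: 4.55
tool_pos: [0.499, 0.3295, 0.039]
tool_rot: [-89.9, 0.3, 16.7]
wrist_force: [-0.3, -0.8, 0.7]
grip_width: 0.169
```

```bash
python3 go.py .615 .285 .038 0
```

```text
t 4.55 p [0.499  0.3295 0.039 ] rot [-89.9029   0.2728  16.7048] F [-0.2881 -0.8236  0.6552] w 15.8 q [-25.7  40.9 -19.6 114.9  26.8  28.7 -48. ]
[0.615, 0.285, 0.038, 0.0] slide [ 9.83  0.04 -7.6 ] spin [-0.001   0.2915 -0.005 ]
```

Emit:
step_arm(slide=[[0.4,0,-0.3],[1.4,0,-1.1],[2.6,0,-2],[3.8,0,-3],[5,0,-3.9]], spin=[0.012,0.04,0.075,0.11,0.145])

```text
time_s: 5.05
tool_pos: [0.5577, 0.3079, 0.039]
tool_rot: [-89.8, 0.3, 8.3]
wrist_force: [-5.1, 5.3, 4.5]
grip_width: 0.171
```

```bash
python3 go.py .615 .285 .038 0.2
```

```text
t 5.05 p [0.5577 0.3079 0.039 ] rot [-89.8314   0.3235   8.3451] F [-5.0751  5.2953  4.5416] w 15.9 q [-21.6  42.5 -18.9 109.7  23.9  31.8 -48.1]
[0.615, 0.285, 0.038, 0.2] slide [ 5.34  0.06 -3.1 ] spin [-0.0025  0.1421 -0.0058]
```

Emit:
step_arm(slide=[[1.2,0,-0.7],[2.4,0,-1.4],[3.6,0,-2.1],[4.7,0,-2.7],[5.3,0,-3.1]], spin=[0.03,0.065,0.1,0.13,0.142])

```text
time_s: 5.55
tool_pos: [0.6145, 0.2862, 0.039]
tool_rot: [-89.8, 0.4, 0.1]
wrist_force: [-6.9, 5.1, 7.4]
grip_width: 0.169
```

Emit:
step_arm(slide=[[0,0,0]], spin=[0])

```text
time_s: 5.65
tool_pos: [0.6151, 0.2856, 0.0391]
tool_rot: [-89.8, 0.4, -0.0]
wrist_force: [-0.1, -2.1, 0.7]
grip_width: 0.176
```

```bash
python3 - <<'E'
from rig import *
from h import *
for n in("scene","top"):
    c=read_camera(n);np.savez(f"{n}4.npz",f=c["frame"],K=c["camera_matrix"],T=c["pose"])
f,K,T=load("top4.npz");crop(f,220,420,130,240,4,"pics/t7.png",10)
f,K,T=load("scene4.npz");crop(f,200,440,120,260,3,"pics/s7.png")
E
python3 go.py .615 .285 .038 .2
```

```text
t 5.75 p [0.615  0.2855 0.0391] rot [-89.8042   0.3832   0.0397] F [-1.3556 -2.2378  2.8515] w 15.9 q [-18.3  44.3 -17.8 104.   21.1  35.1 -48.8]
[0.615, 0.285, 0.038, 0.2] slide [ 0.01  0.11 -0.05] spin [-0.0034 -0.0028 -0.0067]
```

View pics/t7.png

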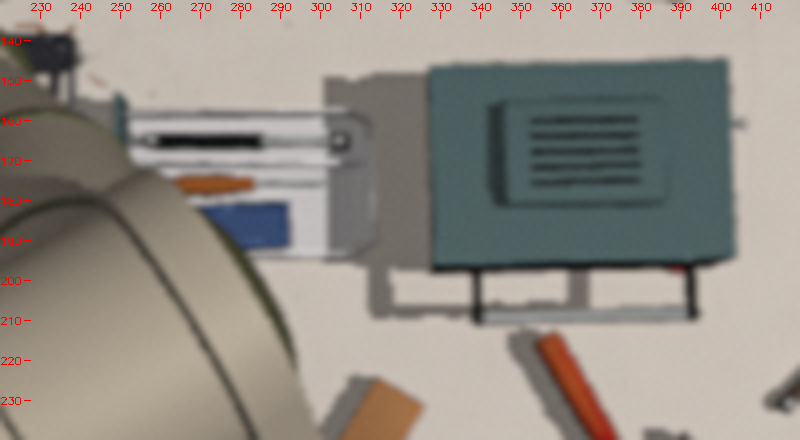

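View pics/s7.png

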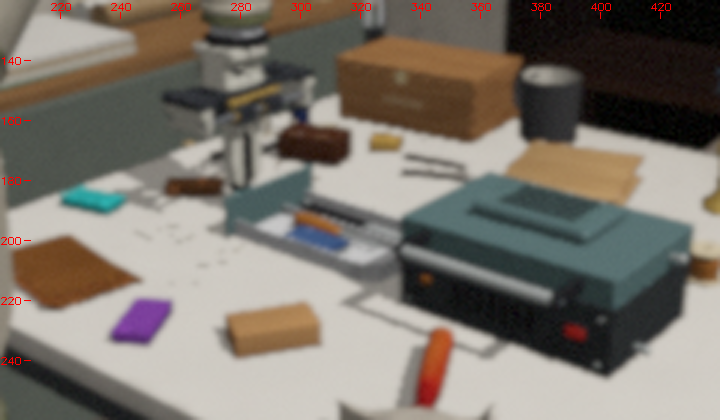

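```bash
python3 - <<'E'
from h import *
np.set_printoptions(precision=4,suppress=True)
f,K,T=load("top4.npz");P=lambda u,v,z:plane(K,T,u,v,z)
g=f.astype(int).sum(2)
for u in(262,275,290,300): print(u,"top",g[152:164,u],"bot",g[188:200,u])
print("hood");
for u in(340,365,392): print(u,g[140:152,u],g[190:203,u])
for u in(345,355,365,375,385): print(u,g[200:216,u])
s,Ks,Ts=load("scene4.npz")
# predicted features in scene
import itertools
for cx in (.612,.616):
  cy=-.138
  for n,p in dict(frontL0=(cx-.08,cy+.12,0),frontR0=(cx-.08,cy-.12,0),rearR0=(cx+.08,cy-.12,0),hfl=(cx-.08,cy+.12,.101),hfr=(cx-.08,cy-.12,.101),hrr=(cx+.08,cy-.12,.101),hrl=(cx+.08,cy+.12,.101),barL=(cx-.122,cy+.08,.087),barR=(cx-.122,cy-.08,.087)).items():
    print(cx,n,"scene",proj(Ks,Ts,p),"top",proj(K,T,p))
crop(s,320,450,170,260,6,"pics/s8.png",10)
E
```

```text
262 top [552 553 554 554 535 464 376 407 525 576 520 322] bot [396 403 409 411 416 427 426 435 435 432 409 364]
275 top [557 559 558 559 544 460 348 413 530 577 520 328] bot [176 225 294 361 405 436 453 456 461 459 466 464]
290 top [557 557 555 564 575 532 407 449 551 576 573 538] bot [239 235 233 282 402 458 431 510 566 562 559 564]
300 top [488 481 487 487 508 494 405 441 493 516 545 523] bot [557 555 561 565 576 554 456 483 545 566 570 567]
hood
340 [560 562 567 563 551 465 339 263 261 264 263 270] [273 270 277 271 276 247 149 133 266 372 405 399 400]
365 [562 561 572 570 529 404 285 259 260 264 262 261] [272 269 275 278 261 164  83 171 288 322 318 318 315]
392 [558 561 563 520 404 291 262 259 258 263 263 265] [272 273 274 283 259 161  80 108 137 154 156 146 154]
345 [575 568 570 574 547 459 346 332 408 438 410 472 540 558 554 550]
355 [579 576 580 577 531 403 322 355 414 424 443 527 515 395 282 221]
365 [318 318 315 318 318 317 331 378 420 425 450 535 577 576 577 575]
375 [572 570 570 569 571 548 473 415 421 417 450 534 575 577 575 575]
385 [579 575 572 573 575 546 466 412 418 40
[... 430 characters left out ...]
24] top [326.4499 146.8254]
0.612 barL scene [334.633 203.929] top [340.5655 210.2561]
0.612 barR scene [383.3325 219.8734] top [390.9081 209.0516]
0.616 frontL0 scene [333.2337 221.1863] top [327.0577 198.3804]
0.616 frontR0 scene [402.9337 246.3815] top [397.1434 196.7102]
0.616 rearR0 scene [428.2646 224.735 ] top [395.3382 150.5742]
0.616 hfl scene [333.3867 191.1079] top [327.7007 195.7351]
0.616 hfr scene [405.9638 213.1377] top [403.9157 193.9204]
0.616 hrr scene [431.9134 194.1206] top [401.8879 143.8161]
0.616 hrl scene [363.0946 176.2236] top [326.4181 145.5836]
0.616 barL scene [335.483  203.4677] top [340.5303 208.9984]
0.616 barR scene [384.1217 219.3234] top [390.8606 207.7947]
```

View pics/s8.png

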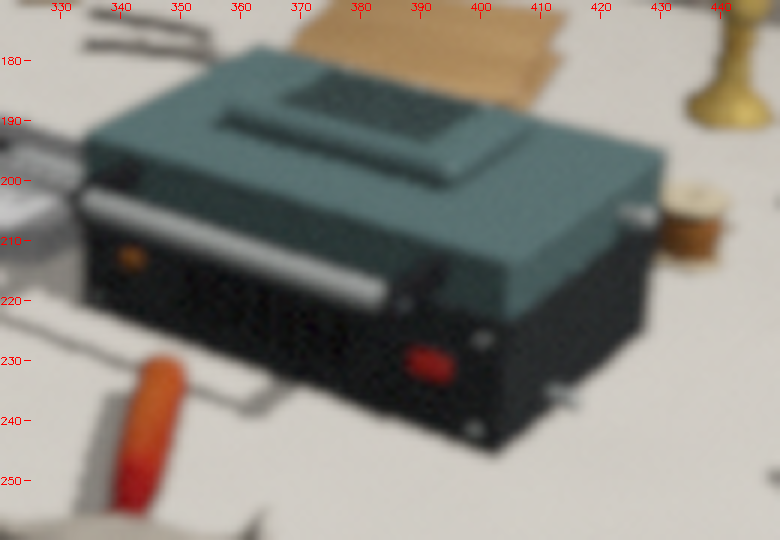

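```bash
python3 - <<'E'
from h import *
np.set_printoptions(precision=4,suppress=True)
f,K,T=load("top4.npz");P=lambda u,v,z:plane(K,T,u,v,z)
a=P(300,157.8,.022);b=P(300,194.4,.022);print(a,b,(a+b)/2,P(262,157.6,.022),P(313,175,.022))
E
python3 go.py .6155 .039 .039 0 .6155 .029 .039 0
```

```text
[0.6743 0.0706 0.022 ] [0.5498 0.0731 0.022 ] [0.612  0.0719 0.022 ] [0.678  0.1993 0.022 ] [0.6145 0.0279 0.022 ]
t 5.75 p [0.615  0.2855 0.0391] rot [-89.8042   0.3832   0.0397] F [-1.3556 -2.2378  2.8515] w 15.9 q [-18.3  44.3 -17.8 104.   21.1  35.1 -48.8]
[0.6155, 0.039, 0.039, 0.0] slide [  0.04  -0.07 -24.65] spin [-0.0034  0.0007 -0.0067]
[0.6155, 0.029, 0.039, 0.0] slide [  0.04  -0.08 -25.65] spin [-0.0034  0.0007 -0.0067]
```

Emit:
step_arm(slide=[[0.05,0,-0.5],[0.05,0,-1.5],[0.05,0,-2.5],[0.05,0,-3.5],[0.05,0,-4]], spin=[-0.008,-0.017,-0.017,-0.017,-0.017])

```text
time_s: 6.25
tool_pos: [0.6159, 0.2449, 0.0391]
tool_rot: [-89.8, 0.3, 1.0]
wrist_force: [0.7, 4.3, -0.0]
grip_width: 0.166
```

```bash
python3 - <<'E'
from rig import *
from h import *
np.set_printoptions(precision=4,suppress=True)
for n in("top",):
    c=read_camera(n);np.savez(f"{n}5.npz",f=c["frame"],K=c["camera_matrix"],T=c["pose"])
f,K,T=load("top5.npz");crop(f,240,420,130,220,4,"pics/t8.png",10)
g=f.astype(int).sum(2)
for u in(280,290,300,310,315): print(u,"top",g[152:164,u],"bot",g[188:200,u])
E
python3 go.py .6155 .039 .039 0
```

```text
280 top [561 566 570 585 555 456 520 578 539 395 188  65] bot [390 387 367 329 275 231 236 272 320 365 414 430]
290 top [566 567 541 459 368 428 541 580 528 346 139  46] bot [419 421 428 430 432 440 441 441 444 448 450 453]
300 top [490 487 518 507 410 430 489 493 494 476 448 435] bot [212 184 191 214 241 304 372 423 456 466 474 476]
310 top [328 322 290 247 264 319 334 333 326 294 257 247] bot [340 330 297 256 298 325 325 331 407 519 564 565]
315 top [325 325 295 234 263 319 335 309 255 203 182 154] bot [338 340 321 274 295 329 328 324 324 327 326 326]
t 6.3 p [0.6159 0.2441 0.0391] rot [-89.8128   0.3422   0.9788] F [0.5315 1.9333 1.849 ] w 16.1 q [-14.8  43.6 -18.1 106.2  22.1  33.8 -45.8]
[0.6155, 0.039, 0.039, 0.0] slide [ -0.39  -0.06 -20.5 ] spin [-0.0032  0.0171 -0.006 ]
```

View pics/t8.png

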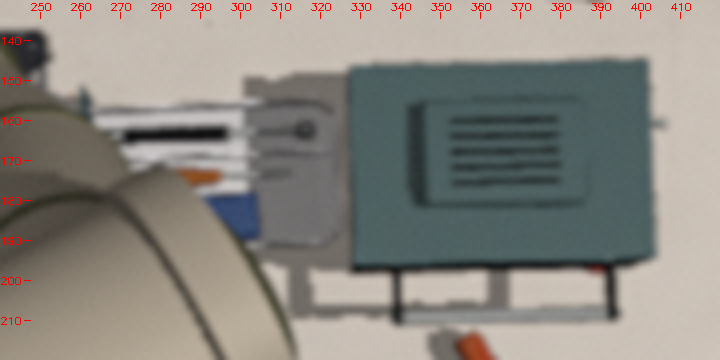

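```bash
python3 - <<'E'
from h import *
np.set_printoptions(precision=4,suppress=True)
for fn,us in(("top4.npz",range(256,300)),("top5.npz",range(270,318))):
    f,K,T=load(fn);P=lambda u,v,z:plane(K,T,u,v,z)
    g=f.astype(float).sum(2);pts=[]
    for u in us:
        s=g[153:161,u];w=np.clip(np.median(g[150:163,u])-s,0,None)**2;v=153+(w*np.arange(8)).sum()/w.sum();pts.append(P(u,v,.022)[:2])
    pts=np.array(pts);p=np.polyfit(pts[:,1],pts[:,0],1);r=pts[:,0]-np.polyval(p,pts[:,1]);k=abs(r)<.002;p=np.polyfit(pts[k,1],pts[k,0],1);print(fn,"yaw",-np.degrees(np.arctan(p[0])),"x at y=.05",np.polyval(p,.05),k.mean(),np.std(r[k]))
print(P(312,155.5,.022),P(312,191,.022))
E
```

```text
top4.npz yaw -1.2707718690099905 x at y=.05 0.6725275360326745 1.0 0.0002586376664523232
top5.npz yaw 0.8531253040628857 x at y=.05 0.6802262758646136 0.7083333333333334 0.0009023581058752639
[0.6812 0.0298 0.022 ] [0.5603 0.0325 0.022 ]
```

Emit:
step_arm(slide=[[-0.05,0,-0.3],[-0.1,0,-1],[-0.1,0,-2],[-0.1,0,-3],[-0.1,0,-4]], spin=[0.008,0.012,0.012,0.012,0.012])

```text
time_s: 6.8
tool_pos: [0.6154, 0.2042, 0.0391]
tool_rot: [-89.8, 0.3, 0.3]
wrist_force: [-0.3, 5.7, 1.3]
grip_width: 0.171
```

```bash
python3 - <<'E'
from rig import *
from h import *
np.set_printoptions(precision=4,suppress=True)
for n in("top","scene"):
    c=read_camera(n);np.savez(f"{n}6.npz",f=c["frame"],K=c["camera_matrix"],T=c["pose"])
f,K,T=load("top6.npz");crop(f,240,420,130,220,4,"pics/t9.png",10)
f,K,T=load("scene6.npz");crop(f,220,440,120,260,3,"pics/s9.png",10)
E
python3 go.py .6155 .039 .039 0
```

```text
t 6.9 p [0.6157 0.202  0.0391] rot [-89.8863   0.3492   0.1765] F [-0.098  -0.2404  2.748 ] w 15.9 q [-11.4  42.9 -18.  108.2  22.5  32.6 -44. ]
[0.6155, 0.039, 0.039, 0.0] slide [ -0.07  -0.02 -16.3 ] spin [-0.002   0.0031 -0.0061]
```

View pics/t9.png

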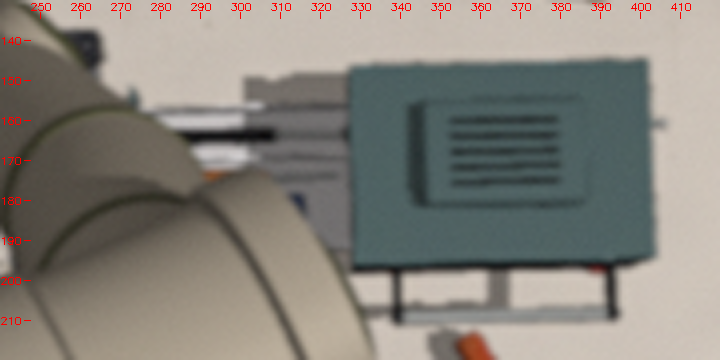

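View pics/s9.png

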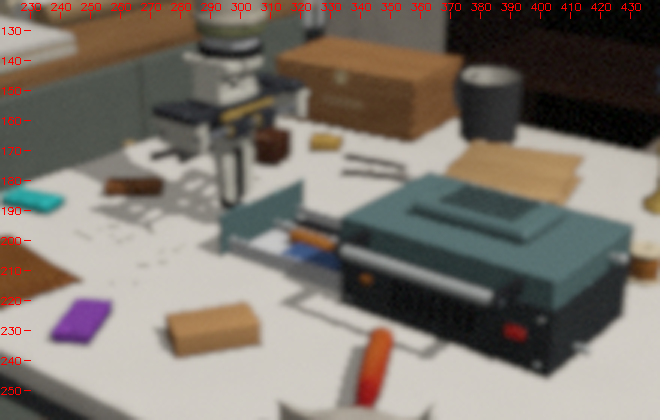

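The tray's nose is about 4 cm into the slot with almost no side force, so I'll keep pushing.

Emit:
step_arm(slide=[[0,0,-1],[0,0,-2],[0,0,-3],[0,0,-4],[0,0,-5]], spin=[0,0,0,0,0])

```text
time_s: 7.4
tool_pos: [0.6157, 0.1526, 0.0391]
tool_rot: [-89.8, 0.3, 0.2]
wrist_force: [-0.8, 5.3, 2.7]
grip_width: 0.17
```

Emit:
step_arm(slide=[[0,0,-1],[0,0,-2],[0,0,-3],[0,0,-4],[0,0,-4.8]], spin=[0,0,0,0,0])

```text
time_s: 7.9
tool_pos: [0.6157, 0.1051, 0.0391]
tool_rot: [-89.8, 0.3, 0.2]
wrist_force: [-1.0, 7.4, 3.3]
grip_width: 0.17
```

```bash
python3 - <<'E'
from rig import *
from h import *
np.set_printoptions(precision=4,suppress=True)
for n in("top","scene"):
    c=read_camera(n);np.savez(f"{n}7.npz",f=c["frame"],K=c["camera_matrix"],T=c["pose"])
f,K,T=load("top7.npz");crop(f,240,420,130,220,4,"pics/t10.png",10)
f,K,T=load("scene7.npz");crop(f,250,410,140,260,5,"pics/s10.png",10)
E
python3 go.py .6155 .039 .039 0
```

```text
t 8.0 p [0.6158 0.1034 0.039 ] rot [-89.8549   0.3583   0.1386] F [-0.0295  1.2669  3.6825] w 15.8 q [ -2.5  41.9 -18.5 111.3  24.   30.8 -37.4]
[0.6155, 0.039, 0.039, 0.0] slide [-0.04 -0.01 -6.44] spin [-0.0025  0.0024 -0.0063]
```

View pics/t10.png

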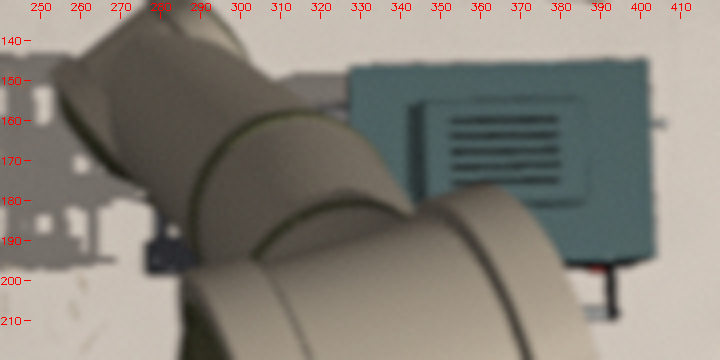

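View pics/s10.png

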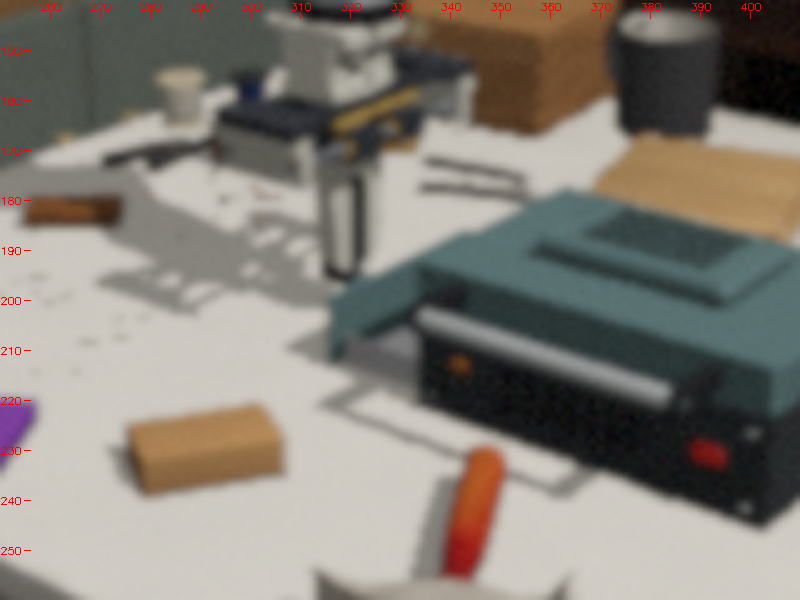

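Emit:
step_arm(slide=[[0,0,-1],[0,0,-2],[0,0,-3],[0,0,-4],[0,0,-5]], spin=[0,0,0,0,0])

```text
time_s: 8.5
tool_pos: [0.6157, 0.0547, 0.0391]
tool_rot: [-89.8, 0.4, 0.2]
wrist_force: [-1.2, 6.4, 3.7]
grip_width: 0.168
```

Emit:
step_arm(slide=[[0,0,-0.3],[0,0,-0.6],[0,0,-0.9],[0,0,-1.0],[0,0,-1.0]], spin=[0,0,0,0,0])

```text
time_s: 9.0
tool_pos: [0.6155, 0.0457, 0.0391]
tool_rot: [-89.7, 0.4, 0.3]
wrist_force: [-0.8, 5.3, 3.6]
grip_width: 0.167
```

Emit:
step_arm(slide=[[0,0,-0.1],[0,0,-0.2],[0,0,-0.3],[0,0,-0.3]], spin=[0,0,0,0])

```text
time_s: 9.4
tool_pos: [0.6151, 0.0439, 0.0391]
tool_rot: [-89.7, 0.4, 0.3]
wrist_force: [-0.9, 6.4, 3.9]
grip_width: 0.171
```

Emit:
step_arm(slide=[[0,0,-0.2],[0,0,-0.4],[0,0,-0.5],[0,0,-0.5]], spin=[0,0,0,0])

```text
time_s: 9.8
tool_pos: [0.6148, 0.04, 0.0392]
tool_rot: [-89.6, 0.4, 0.4]
wrist_force: [-1.4, 6.6, 3.2]
grip_width: 0.169
```

Emit:
step_arm(slide=[[0,0,-0.2],[0,0,-0.4],[0,0,-0.5],[0,0,-0.5]], spin=[0,0,0,0])

```text
time_s: 10.2
tool_pos: [0.6145, 0.0362, 0.0392]
tool_rot: [-89.6, 0.4, 0.4]
wrist_force: [0.1, 5.9, 3.1]
grip_width: 0.169
```

```bash
python3 - <<'E'
from rig import *
from h import *
for n in("scene",):
    c=read_camera(n);np.savez(f"{n}8.npz",f=c["frame"],K=c["camera_matrix"],T=c["pose"])
f,K,T=load("scene8.npz");crop(f,300,380,160,240,8,"pics/s11.png",10)
E
python3 go.py .6155 .036 .039 0
```

```text
t 10.25 p [0.6145 0.0362 0.0392] rot [-89.5841   0.4406   0.4114] F [-0.9961  6.0714  3.5261] w 15.8 q [  4.4  41.7 -19.4 112.4  24.9  30.3 -31.9]
[0.6155, 0.036, 0.039, 0.0] slide [ 0.1   0.02 -0.02] spin [-0.0072  0.0072 -0.0077]
```

View pics/s11.png

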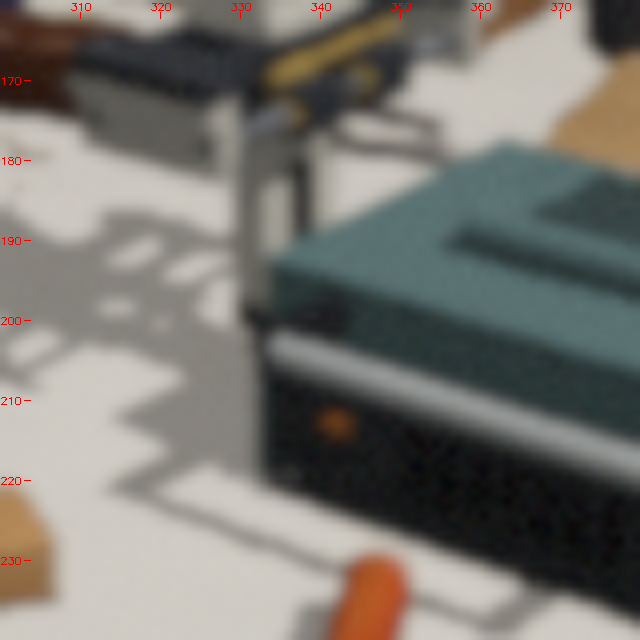

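Emit:
step_arm(slide=[[0,0,-0.2],[0,0,-0.4],[0,0,-0.4],[0,0,-0.4]], spin=[0,0,0,0])

```text
time_s: 10.65
tool_pos: [0.6141, 0.0332, 0.0392]
tool_rot: [-89.6, 0.5, 0.5]
wrist_force: [-1.1, 5.4, 4.1]
grip_width: 0.167
```

Emit:
step_arm(slide=[[0,0,-0.2],[0,0,-0.4],[0,0,-0.4],[0,0,-0.4]], spin=[0,0,0,0])

```text
time_s: 11.05
tool_pos: [0.6138, 0.0302, 0.0393]
tool_rot: [-89.5, 0.5, 0.5]
wrist_force: [-0.8, 5.4, 2.8]
grip_width: 0.172
```

Emit:
step_arm(slide=[[0.05,0,-0.2],[0.05,0,-0.4],[0.05,0,-0.4],[0.05,0,-0.4]], spin=[0.004,0.004,0.004,0.004])

```text
time_s: 11.45
tool_pos: [0.6143, 0.0296, 0.0393]
tool_rot: [-89.3, 0.5, 0.4]
wrist_force: [-0.6, 11.7, 2.0]
grip_width: 0.172
```

```bash
python3 - <<'E'
from rig import *
from h import *
for n in("scene","top"):
    c=read_camera(n);np.savez(f"{n}9.npz",f=c["frame"],K=c["camera_matrix"],T=c["pose"])
f,K,T=load("scene9.npz");crop(f,300,380,160,240,8,"pics/s12.png",10)
f,K,T=load("top9.npz");crop(f,290,420,130,220,5,"pics/t12.png",10)
E
python3 go.py .6155 .036 .039 0
```

```text
t 11.55 p [0.6142 0.0296 0.0393] rot [-89.3307   0.4766   0.4178] F [-1.1488 11.3153  1.6302] w 15.6 q [  5.3  41.7 -19.7 112.5  24.9  30.3 -31.1]
[0.6155, 0.036, 0.039, 0.0] slide [0.13 0.04 0.64] spin [-0.0117  0.0072 -0.0084]
```

View pics/s12.png

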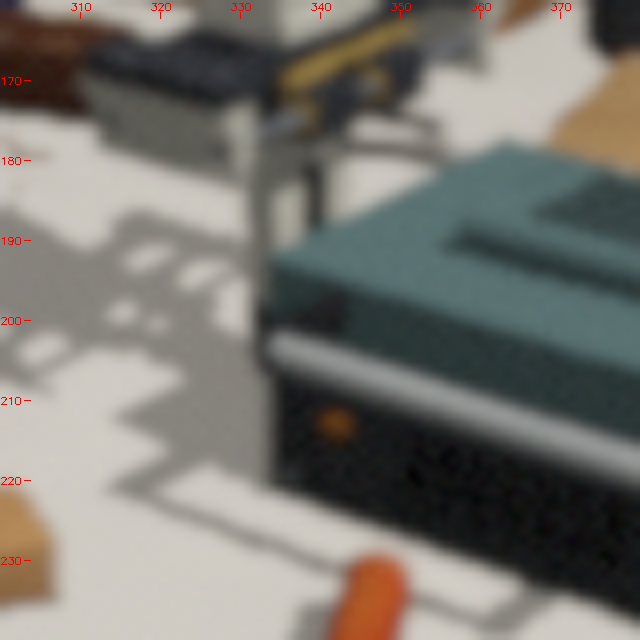

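View pics/t12.png

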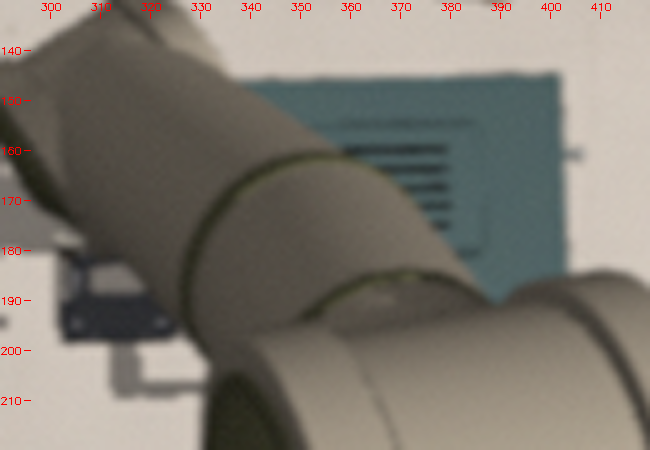

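Contact: the force doubled and the travel stopped. I'll push once more to seat it.

Emit:
step_arm(slide=[[0,0,-0.3],[0,0,-0.5],[0,0,-0.5],[0,0,-0.5]], spin=[0.007,0.007,0.007,0.007])

```text
time_s: 11.95
tool_pos: [0.6146, 0.029, 0.0395]
tool_rot: [-89.1, 0.4, 0.2]
wrist_force: [0.3, 14.2, 0.6]
grip_width: 0.165
```

Emit:
step_arm(slide=[[0,0,0],[0,0,0]], spin=[0,0])

```text
time_s: 12.15
tool_pos: [0.6144, 0.0293, 0.0393]
tool_rot: [-89.1, 0.4, 0.2]
wrist_force: [-0.6, 3.6, -0.0]
grip_width: 0.173
```

Emit:
step_arm(slide=[[0,0,0],[0,0,0],[0,0,0],[0,0,0],[0,0,0]], spin=[0,0,0,0,0], fingers=-0.1)

```text
time_s: 12.65
tool_pos: [0.6143, 0.029, 0.0392]
tool_rot: [-89.1, 0.4, 0.1]
wrist_force: [0.5, 0.0, -0.4]
grip_width: 0.444
```

```bash
python3 go.py .615 .03 .25 0
```

```text
t 12.65 p [0.6143 0.029  0.0392] rot [-89.0877   0.449    0.1326] F [ 0.4666  0.0128 -0.4325] w 41.3 q [  5.6  41.7 -19.9 112.5  24.7  30.2 -31.1]
[0.615, 0.03, 0.25, 0.0] slide [ -0.1  -21.07   0.44] spin [-0.0159  0.0023 -0.0079]
```

Emit:
step_arm(slide=[[0,-2,0],[0,-6,0.1],[0,-10,0.2],[0,-15,0.3],[0,-18,0.4]], spin=[0,0,0,0,0])

```text
time_s: 13.15
tool_pos: [0.6165, 0.0303, 0.2228]
tool_rot: [-89.1, 0.3, 0.1]
wrist_force: [0.3, 1.0, -0.5]
grip_width: 0.446
```

```bash
python3 go.py .6 .16 .24 0
```

```text
t 13.15 p [0.6165 0.0303 0.2228] rot [-89.0704   0.2738   0.1273] F [ 0.3213  1.0328 -0.4569] w 41.5 q [ 11.3  29.  -27.7 104.7  15.7  50.3 -23.5]
[0.6, 0.16, 0.24, 0.0] slide [-1.63 -1.5  13.  ] spin [-0.0162  0.0022 -0.0048]
```

```bash
python3 go.py .494 -.138 .2 0 
```

```text
t 13.15 p [0.6165 0.0303 0.2228] rot [-89.0704   0.2738   0.1273] F [ 0.3213  1.0328 -0.4569] w 41.5 q [ 11.3  29.  -27.7 104.7  15.7  50.3 -23.5]
[0.494, -0.138, 0.2, 0.0] slide [-12.27   2.07 -16.84] spin [-0.0162  0.0022 -0.0048]
```

Emit:
step_arm(slide=[[-12.3,1,-16.9],[-12.3,1,-16.9],[-12.3,1,-16.9],[-12.3,1,-16.9],[-12.3,1,-16.9]], spin=[0,0,0,0,0], fingers=-0.25)

```text
time_s: 13.65
tool_pos: [0.4895, -0.144, 0.2102]
tool_rot: [-89.2, 0.5, -0.3]
wrist_force: [0.0, 0.1, -0.0]
grip_width: 0.373
```

```bash
python3 - <<'E'
from rig import *
from h import *
for n in("scene","top"):
    c=read_camera(n);np.savez(f"{n}10.npz",f=c["frame"],K=c["camera_matrix"],T=c["pose"])
f,K,T=load("scene10.npz");crop(f,280,440,140,260,5,"pics/s13.png",10)
f,K,T=load("top10.npz");crop(f,220,420,130,240,4,"pics/t13.png",10)
E
python3 go.py .494 -.138 .12 0
```

```text
t 13.75 p [ 0.4927 -0.1406  0.2108] rot [-89.1127   0.298   -0.0871] F [1.2132 0.7112 0.1222] w 34.4 q [ 31.3  22.8 -28.4 118.1  14.4  42.9  -6. ]
[0.494, -0.138, 0.12, 0.0] slide [0.18 9.08 0.12] spin [-0.0155 -0.0016 -0.0052]
```

View pics/s13.png

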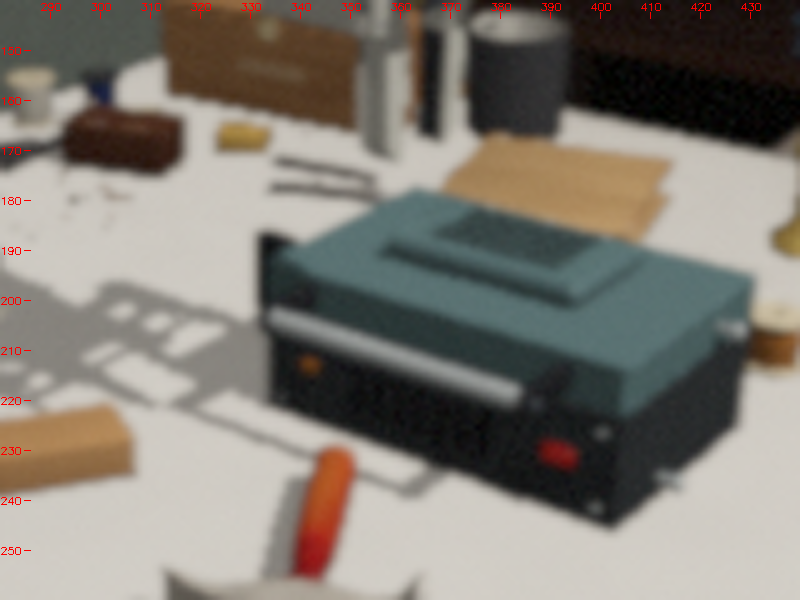

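View pics/t13.png

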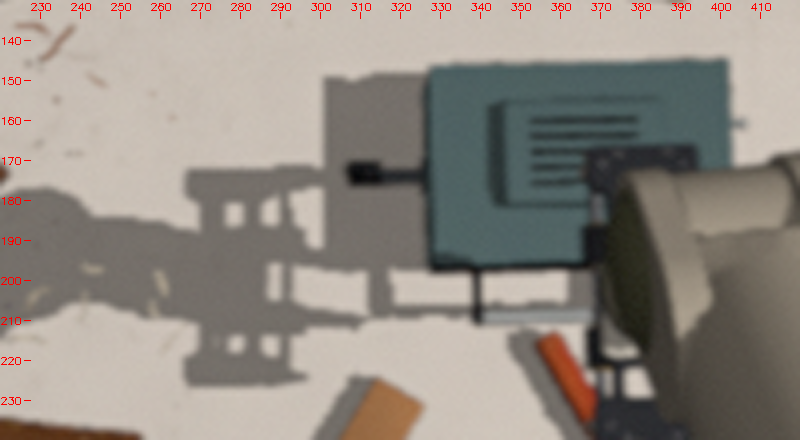

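```bash
python3 - <<'E'
from h import *
np.set_printoptions(precision=4,suppress=True)
f,K,T=load("top10.npz");P=lambda u,v,z:plane(K,T,u,v,z)
g=f.astype(int).sum(2)
print(g[171,300:332],g[173,300:332]);print(g[166:180,310],g[166:180,314])
print(P(306.5,173,.078),P(315,173,.078),P(327.5,165,.101),P(327.5,180,.05))
for u in(345,352,358,362): print(u,g[203:214,u])
s,Ks,Ts=load("scene10.npz");print(proj(Ks,Ts,[.615,.036,.078]))
E
```

```text
[459 372 331 331 323 291 233 137  91  81  81  88  89 104 146 231 282 304
 300 301 300 300 308 293 251 180 124 175 241 273 277 277] [329 329 330 332 322 287 208 101  37  32  43  61  75  63  80 103 131 134
 129 137 128 131 133 129 122 107 112 175 234 275 278 277]
[329 330 333 300 186  81  48  43  34  80 198 301 334 331] [329 331 332 305 220 146 106  80  52  98 204 302 336 331]
[0.6132 0.0479 0.078 ] [0.6126 0.0205 0.078 ] [ 0.6336 -0.0199  0.101 ] [ 0.5926 -0.0199  0.05  ]
345 [589 558 470 357 340 418 443 427 485 556 570]
352 [588 551 440 339 351 431 451 451 481 401 335]
358 [596 548 433 343 367 426 433 452 514 474 356]
362 [391 379 344 333 369 430 435 444 543 596 590]
[335.027  186.1851]
```

```bash
python3 - <<'E'
from h import *
np.set_printoptions(precision=4,suppress=True)
f,K,T=load("top0.npz");P=lambda u,v,z:plane(K,T,u,v,z)
print(P(380,208.3,.087),P(366,208.4,.087),P(366,206.5,.087),P(366,210.5,.087))
E
python3 go.py .495 -.138 .12 0
```

```text
[ 0.4932 -0.1834  0.087 ] [ 0.494 -0.139  0.087] [ 0.5    -0.1392  0.087 ] [ 0.4873 -0.1387  0.087 ]
t 13.75 p [ 0.4927 -0.1406  0.2108] rot [-89.1127   0.298   -0.0871] F [1.2132 0.7112 0.1222] w 34.4 q [ 31.3  22.8 -28.4 118.1  14.4  42.9  -6. ]
[0.495, -0.138, 0.12, 0.0] slide [0.28 9.08 0.12] spin [-0.0155 -0.0016 -0.0052]
```

Emit:
step_arm(slide=[[0.1,3,0.1],[0.1,6,0.1],[0.1,9,0.1],[0.1,9.5,0.1]], spin=[0,0,0,0])

```text
time_s: 14.15
tool_pos: [0.493, -0.136, 0.1134]
tool_rot: [-89.0, 0.5, 0.1]
wrist_force: [0.2, -0.1, 0.3]
grip_width: 0.376
```

```bash
python3 - <<'E'
from rig import *
from h import *
c=read_camera("scene");crop(c["frame"],300,440,130,240,5,"pics/s14.png",10)
c=read_camera("top");crop(c["frame"],320,420,130,240,5,"pics/t14.png",10)
E
python3 go.py .494 -.138 .068 0
```

```text
t 14.25 p [ 0.4939 -0.1365  0.1154] rot [-89.0506   0.3633   0.0431] F [ 0.966  -0.7533  0.2863] w 34.7 q [ 26.4  30.5 -23.4 123.2  21.4  30.7 -12.8]
[0.494, -0.138, 0.068, 0.0] slide [ 0.04  4.74 -0.22] spin [-0.0166  0.0007 -0.0063]
```

View pics/s14.png

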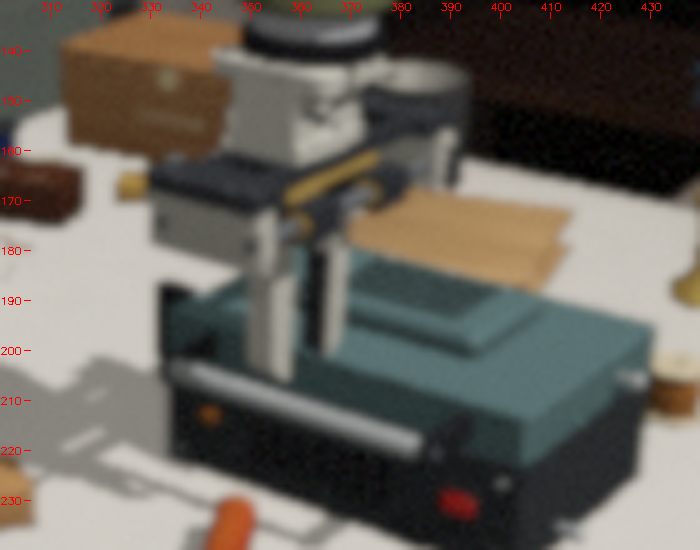

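View pics/t14.png

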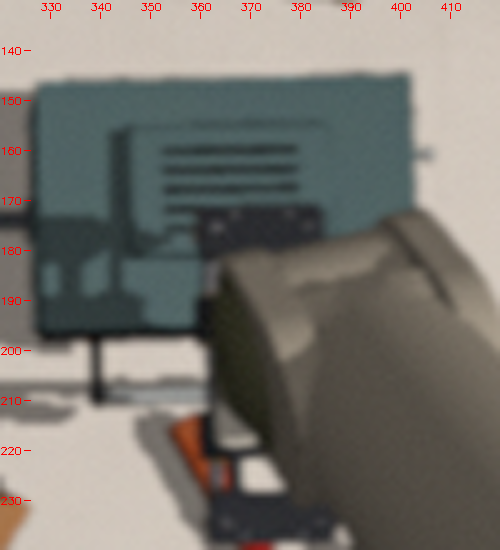

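Emit:
step_arm(slide=[[0,1.5,0],[0,2.5,0],[0,2.5,0]], spin=[0,0,0])

```text
time_s: 14.55
tool_pos: [0.4939, -0.1357, 0.0905]
tool_rot: [-89.0, 0.4, 0.1]
wrist_force: [-1.2, -0.4, -0.4]
grip_width: 0.377
```

Emit:
step_arm(slide=[[0,1,0],[0,2.2,0],[0,2.2,0]], spin=[0,0,0])

```text
time_s: 14.85
tool_pos: [0.4931, -0.1353, 0.0672]
tool_rot: [-89.0, 0.5, 0.1]
wrist_force: [-1.0, 0.5, 0.7]
grip_width: 0.372
```

```bash
python3 - <<'E'
from rig import *
from h import *
c=read_camera("scene");crop(c["frame"],320,420,160,240,7,"pics/s15.png",10)
E
python3 go.py .494 -.138 .068 0
```

```text
t 14.9 p [ 0.4933 -0.1353  0.0677] rot [-89.0349   0.4616   0.0885] F [ 0.3541 -0.0891 -0.0743] w 34.8 q [ 23.2  34.7 -19.6 125.1  25.1  24.4 -16.2]
[0.494, -0.138, 0.068, 0.0] slide [ 0.07 -0.03 -0.27] spin [-0.0168  0.0015 -0.0081]
```

View pics/s15.png

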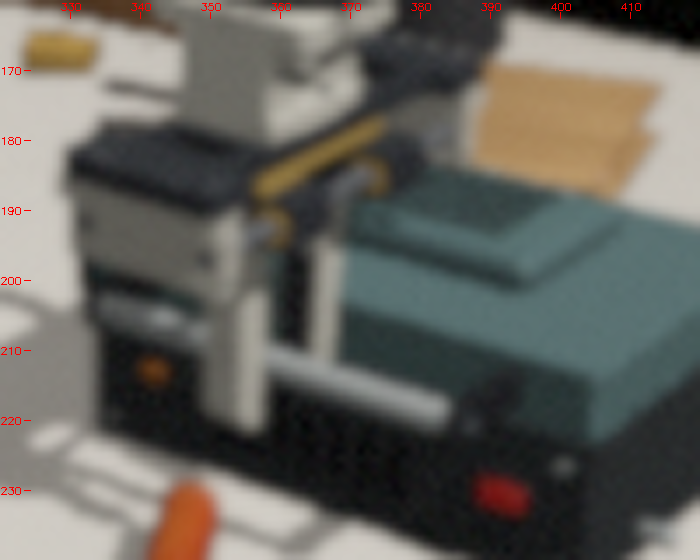

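Emit:
step_arm(slide=[[0,0,0],[0,0,0],[0,0,0],[0,0,0],[0,0,0]], spin=[0,0,0,0,0], fingers=-1, squeeze=15)

```text
time_s: 15.4
tool_pos: [0.4907, -0.1354, 0.0678]
tool_rot: [-89.1, 0.7, 0.1]
wrist_force: [-6.2, 1.2, 5.4]
grip_width: 0.122
```

Emit:
step_arm(slide=[[0,0,0],[0,0,0]], spin=[0,0])

```text
time_s: 15.6
tool_pos: [0.4906, -0.1354, 0.0678]
tool_rot: [-89.1, 0.7, 0.1]
wrist_force: [-1.5, -0.2, -0.8]
grip_width: 0.122
```

```bash
python3 go.py .494 -.138 .068 0
```

```text
t 15.6 p [ 0.4906 -0.1354  0.0678] rot [-89.0649   0.7085   0.0686] F [-1.4774 -0.2493 -0.7631] w 11.4 q [ 23.3  34.7 -19.6 125.2  25.1  24.6 -16.2]
[0.494, -0.138, 0.068, 0.0] slide [ 0.34 -0.03 -0.26] spin [-0.0163  0.0011 -0.0124]
```

```bash
cat > arc.py <<'E'
import sys,numpy as np
from rig import *
from scipy.spatial.transform import Rotation as Ro
np.set_printoptions(precision=3,suppress=True)
hx,hz,r,a=.4906+.202,.071,np.hypot(.202,.016),np.arctan2(.016,.202)
y0=-.1354
s=read_state();R=Ro.from_euler('xyz',s["tool_rot"],degrees=True);p=s["tool_pos"]
g=p-R.apply([0,.019,0])   # grasp point
th=np.arctan2(g[2]-hz,hx-g[0])-a;rad=np.hypot(g[2]-hz,hx-g[0])
print("t",s["time_s"],"p",p,"rot",s["tool_rot"],"F",s["wrist_force"],"w",s["grip_width"]*93,"theta",th,"rad err mm",(rad-r)*1e3,"qv",np.abs(s["qvel"]).max(), "q",s["qpos"].round(0))
for t in map(float,sys.argv[1:]):
    b=np.array([hx-r*np.cos(t+a),y0,hz+r*np.sin(t+a)])
    print(t,"slide",(R.inv().apply(b-g)*100).round(2))
E
python3 arc.py .03 .1 .17 .24 .31
```

```text
t 15.6 p [ 0.491 -0.135  0.068] rot [-89.065   0.708   0.069] F [-1.477 -0.249 -0.763] w 11.352769799238022 theta -0.0007752107826754367 rad err mm -0.27365737094012244 qv 0.13800453522012138 q [ 23.  35. -20. 125.  25.  25. -16.]
0.03 slide [ 0.02 -0.62  0.04]
0.1 slide [ 0.21 -2.03  0.06]
0.17 slide [ 0.49 -3.42  0.08]
0.24 slide [ 0.87 -4.78  0.11]
0.31 slide [ 1.35 -6.12  0.13]
```

Emit:
step_arm(slide=[[0.02,-0.6,0],[0.2,-2,0],[0.5,-3.4,0.1],[0.9,-4.8,0.1],[1.3,-6.1,0.1]], spin=[0,0,0,0,0], squeeze=20)

```text
time_s: 16.1
tool_pos: [0.5048, -0.1354, 0.1296]
tool_rot: [-89.1, 0.7, 0.1]
wrist_force: [4.4, -0.2, -5.0]
grip_width: 0.121
```

```bash
python3 arc.py .37 .44 .51 .58 .64; python3 - <<'E'
from rig import *
from h import *
c=read_camera("scene");crop(c["frame"],300,440,130,240,5,"pics/s16.png",10)
E
```

```text
t 16.1 p [ 0.505 -0.135  0.13 ] rot [-89.059   0.669   0.058] F [ 4.365 -0.202 -4.992] w 11.26421426730949 theta 0.31338662187048105 rad err mm 0.3734855151305283 qv 18.79271770059022 q [ 27.  30. -25. 121.  20.  34. -12.]
0.37 slide [ 0.49 -1.04  0.05]
0.44 slide [ 1.14 -2.3   0.07]
0.51 slide [ 1.87 -3.51  0.09]
0.58 slide [ 2.68 -4.68  0.11]
0.64 slide [ 3.45 -5.62  0.12]
```

View pics/s16.png

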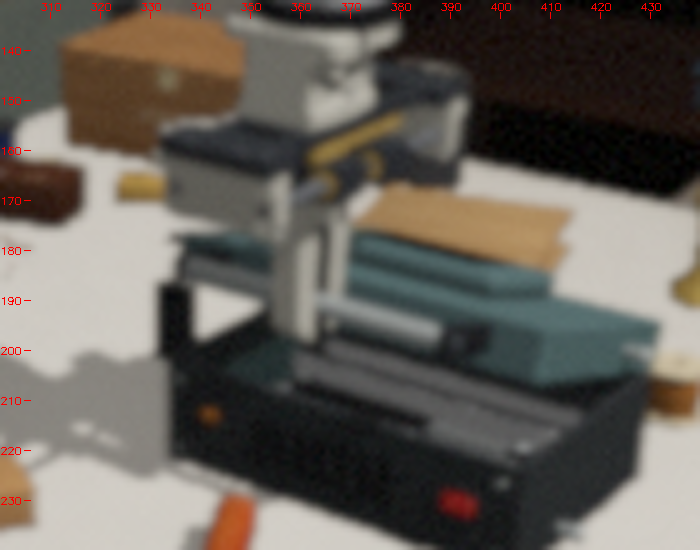

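The hood is rising with the bar held, and the tray is visible inside the box. I'll carry on along the arc.

Emit:
step_arm(slide=[[0.5,-1,0],[1.15,-2.3,0.1],[1.9,-3.5,0.1],[2.7,-4.7,0.1],[3.45,-5.6,0.1]], spin=[0,0,0,0,0])

```text
time_s: 16.65
tool_pos: [0.5387, -0.1355, 0.1872]
tool_rot: [-89.1, 0.8, 0.0]
wrist_force: [-5.8, 0.2, 2.0]
grip_width: 0.123
```

```bash
python3 arc.py .7 .76 .82 .88 .94
```

```text
t 16.65 p [ 0.539 -0.136  0.187] rot [-89.119   0.834   0.032] F [-5.769  0.206  2.027] w 11.434217587463003 theta 0.6426336463986937 rad err mm 1.9541318895191506 qv 15.367020937876957 q [ 28.  28. -27. 114.  17.  43.  -9.]
0.7 slide [ 0.93 -0.73  0.05]
0.76 slide [ 1.8  -1.59  0.07]
0.82 slide [ 2.71 -2.38  0.08]
0.88 slide [ 3.68 -3.13  0.09]
0.94 slide [ 4.68 -3.81  0.1 ]
```

Emit:
step_arm(slide=[[0.85,-0.8,0],[1.7,-1.6,0],[2.6,-2.4,0.1],[3.6,-3.1,0.1],[4.6,-3.8,0.1]], spin=[0,0,0,0,0])

```text
time_s: 17.15
tool_pos: [0.5822, -0.1356, 0.2254]
tool_rot: [-89.2, 1.2, 0.0]
wrist_force: [-10.7, -0.6, 12.1]
grip_width: 0.122
```

```bash
python3 arc.py 1.0 1.05 1.1 1.14 1.17; python3 - <<'E'
from rig import *
from h import *
c=read_camera("scene");crop(c["frame"],300,440,110,240,5,"pics/s17.png",10)
E
```

```text
t 17.15 p [ 0.582 -0.136  0.225] rot [-89.212   1.194   0.002] F [-10.652  -0.567  12.128] w 11.305956739477606 theta 0.9264145739147169 rad err mm 2.727649680008215 qv 17.13867827950989 q [ 27.  28. -28. 106.  15.  51.  -8.]
1.0 slide [ 1.42 -0.55  0.06]
1.05 slide [ 2.32 -1.03  0.06]
1.1 slide [ 3.23 -1.45  0.07]
1.14 slide [ 3.98 -1.76  0.07]
1.17 slide [ 4.55 -1.98  0.08]
```

View pics/s17.png

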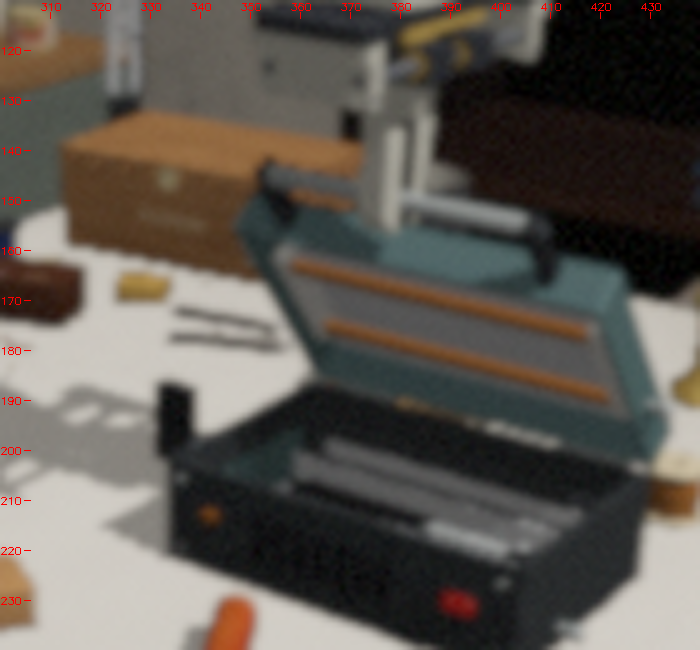

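```bash
sed -i 's/hz,r,a=.4906+.202,.071/hz,r,a=.4906+.202,.0742/' arc.py; python3 arc.py .98 1.02 1.06 1.1 1.13
```

```text
t 17.2 p [ 0.585 -0.136  0.227] rot [-89.222   0.975   0.004] F [-11.212  -0.466  21.854] w 11.037592970331255 theta 0.9322461186678233 rad err mm -0.1718042404590947 qv 2.453164970283919 q [ 27.  28. -28. 106.  15.  51.  -8.]
0.98 slide [ 0.81 -0.52  0.06]
1.02 slide [ 1.52 -0.92  0.07]
1.06 slide [ 2.25 -1.28  0.07]
1.1 slide [ 2.98 -1.62  0.08]
1.13 slide [ 3.54 -1.85  0.08]
```

Emit:
step_arm(slide=[[0.7,-0.6,0],[1.4,-1,0],[2.1,-1.35,0.1],[2.8,-1.7,0.1],[3.5,-2,0.1]], spin=[0,0,0,0,0])

```text
time_s: 17.7
tool_pos: [0.6204, -0.1358, 0.246]
tool_rot: [-89.3, 1.0, -0.0]
wrist_force: [0.4, -3.4, -5.1]
grip_width: 0.124
```

```bash
python3 arc.py 1.17 1.2 1.23 1.25 1.27
```

```text
t 17.7 p [ 0.62  -0.136  0.246] rot [-89.265   1.023  -0.031] F [ 0.407 -3.397 -5.075] w 11.51720133471309 theta 1.1314108261442537 rad err mm 1.3011707838982423 qv 10.76467265902178 q [ 26.  29. -27. 100.  15.  55.  -7.]
1.17 slide [ 0.78 -0.15  0.07]
1.2 slide [ 1.36 -0.35  0.07]
1.23 slide [ 1.94 -0.52  0.07]
1.25 slide [ 2.33 -0.63  0.07]
1.27 slide [ 2.72 -0.73  0.07]
```

Emit:
step_arm(slide=[[0.5,-0.15,0],[1,-0.3,0],[1.4,-0.4,0],[1.7,-0.45,0],[1.7,-0.45,0]], spin=[0,0,0,0,0])

```text
time_s: 18.2
tool_pos: [0.6383, -0.1359, 0.2514]
tool_rot: [-89.3, 0.9, -0.0]
wrist_force: [-2.4, -2.6, 6.6]
grip_width: 0.122
```

```bash
python3 arc.py 1.25 1.282; python3 - <<'E'
from rig import *
from h import *
for n in("scene","top"):
    c=read_camera(n);np.savez(f"{n}11.npz",f=c["frame"],K=c["camera_matrix"],T=c["pose"])
f,K,T=load("scene11.npz");crop(f,310,450,110,220,5,"pics/s18.png",10)
f,K,T=load("top11.npz");crop(f,310,420,120,230,5,"pics/t18.png",10)
E
```

```text
t 18.2 p [ 0.638 -0.136  0.251] rot [-89.294   0.922  -0.038] F [-2.374 -2.608  6.643] w 11.36943841059095 theta 1.2233831636473818 rad err mm 0.895622291710807 qv 0.48147696908545856 q [ 25.  30. -27.  98.  15.  57.  -7.]
1.25 slide [ 0.54 -0.06  0.07]
1.282 slide [ 1.17 -0.21  0.08]
```

View pics/s18.png

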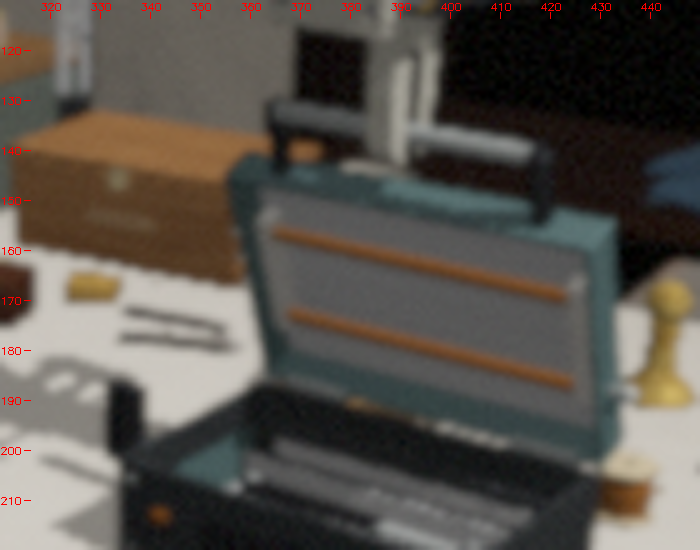

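View pics/t18.png

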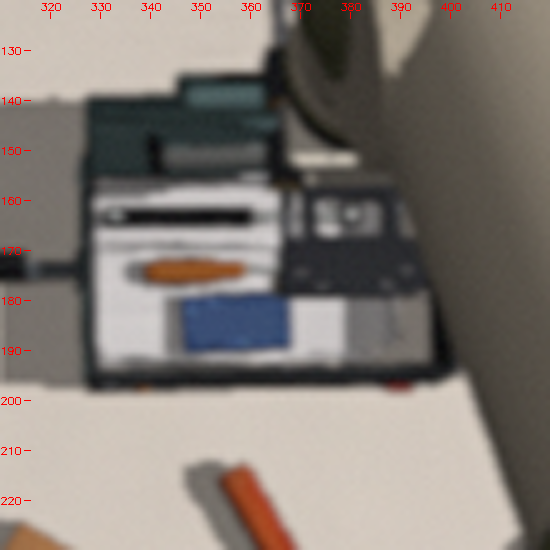

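```bash
python3 - <<'E'
from h import *
np.set_printoptions(precision=1,suppress=True)
f,K,T=load("top11.npz");s,Ks,Ts=load("scene11.npz")
hx,hz,cy=.6955,.071,-.139
for th in(1.15,1.2,1.25,1.3):
    R=lambda x,z:(hx+x*np.cos(th)+z*np.sin(th),hz-x*np.sin(th)+z*np.cos(th))
    o=[]
    for n,x,y,z in(("barL",-.202,.08,.016),("barR",-.202,-.08,.016),("inFL",-.16,.12,0),("inFR",-.16,-.12,0),("outFL",-.16,.12,.03),("outFR",-.16,-.12,.03)):
        X,Z=R(x,z);o.append(n+str(proj(Ks,Ts,[X,cy+y,Z]))+str(proj(K,T,[X,cy+y,Z])))
    print(th,*o)
E
```

```text
1.15 barL[363.9 134.2][343.2 156.6] barR[413.9 143.4][401.8 155.2] inFL[352.7 146.5][328.1 159.2] inFR[426.5 162. ][412.3 157.2] outFL[357.9 140.7][327.9 148.7] outFR[431.4 155.2][413.  146.7]
1.2 barL[365.7 132.5][343.1 152.9] barR[415.7 141.5][401.9 151.5] inFL[354.2 145. ][328.1 156.4] inFR[427.9 160.2][412.4 154.4] outFL[359.4 139.6][327.9 145.8] outFR[432.7 153.9][413.  143.8]
1.25 barL[367.6 131. ][343.1 149.1] barR[417.4 139.8][402.  147.8] inFL[355.6 143.6][328.  153.6] inFR[429.2 158.6][412.6 151.6] outFL[360.9 138.7][327.8 142.9] outFR[434.  152.7][413.  140.9]
1.3 barL[369.4 129.6][343.  145.4] barR[419.1 138.2][402. 144.] inFL[357.  142.3][328.  150.7] inFR[430.5 157.1][412.7 148.7] outFL[362.3 137.8][327.8 140. ] outFR[435.3 151.7][413. 138.]
```

```bash
python3 - <<'E'
from h import *
f,K,T=load("top11.npz")
g=f.astype(int).sum(2)
for u in(335,345,350,355,360): print(u,g[142:163,u])
s,Ks,Ts=load("scene11.npz");g=s.astype(int).sum(2)
for u in(370,375,405,410): print(u,g[124:150,u])
E
```

```text
335 [124 120 125 142 149 148 138 142 145 142 142 142 121 164 242 277 325 431
 485 351 179]
345 [139 136 134 132 139 143 175 228 260 255 223 178 145 148 237 396 553 602
 547 361 145]
350 [141 135 135 137 142 143 162 205 250 254 218 176 144 152 261 439 557 603
 538 349 124]
355 [138 134 134 123 128 143 163 219 259 252 209 167 142 181 314 481 575 598
 547 356 135]
360 [148 161 186 154 138 149 201 267 279 252 211 174 284 378 377 476 575 605
 559 451 304]
370 [ 46  28  45  32  17  75 161 233 240 225 188 111  59  88 174 258 275 257
 214 211 236 234 208 178 192 232]
375 [ 18  35  21  36  14  35  69 162 237 244 229 188 114  44  44  67  81  81
 111 162 179 187 187 180 181 186]
405 [ 11  22  12  26   5  29  26  50  51  57  75 125 277 388 393 327 236 153
  81  55  59  48  62 104 187 268]
410 [ 27  11   8   2  31  13  37  47  52  58  53  74 140 292 402 397 321 233
 146  71  70  64  54  70 112 201]
```

Emit:
step_arm(slide=[[0.3,-0.05,0],[0.6,-0.1,0],[0.9,-0.15,0],[1,-0.18,0],[1,-0.18,0]], spin=[0,0,0,0,0])

```text
time_s: 18.8
tool_pos: [0.649, -0.1359, 0.2538]
tool_rot: [-89.3, 0.8, -0.0]
wrist_force: [-1.4, -3.6, 5.4]
grip_width: 0.118
```

Emit:
step_arm(slide=[[0,0,0],[0,0,0]], spin=[0,0])

```text
time_s: 19.0
tool_pos: [0.6494, -0.1359, 0.2539]
tool_rot: [-89.3, 0.8, -0.0]
wrist_force: [-1.3, -2.3, 2.1]
grip_width: 0.116
```

```bash
cat > ang.py <<'E'
from rig import *
from h import *
import sys
k=sys.argv[1]
for n in("scene","top"):
    c=read_camera(n);np.savez(f"{n}{k}.npz",f=c["frame"],K=c["camera_matrix"],T=c["pose"])
f,K,T=load(f"top{k}.npz");s,Ks,Ts=load(f"scene{k}.npz")
g=f.astype(float).sum(2);gs=s.astype(float).sum(2)
hx,hz,cy=.6955,.071,-.139
from scipy.optimize import brentq
def row(K,T,th,u):
    a=[]
    for y in(.08,-.08):
        x,z=-.202,.016
        a.append(proj(K,T,[hx+x*np.cos(th)+z*np.sin(th),cy+y,hz-x*np.sin(th)+z*np.cos(th)]))
    (u0,v0),(u1,v1)=a;return v0+(u-u0)/(u1-u0)*(v1-v0)
for nm,G,K_,T_,us in(("top",g,K,T,(347,350,353,356)),("scene",gs,Ks,Ts,(372,375,378,406,410,413))):
    for u in us:
        v0=int(round(row(K_,T_,1.28,u)));w=G[v0-6:v0+7,u];i=v0-6+np.argmax(w[2:-2])+2
        seg=np.arange(i-3,i+4);ww=G[seg,u]-G[seg,u].min();v=(seg*ww).sum()/ww.sum()
        try: print(nm,u,round(v,2),round(brentq(lambda t:row(K_,T_,t,u)-v,.9,1.6),3))
        except Exception as e: print(nm,u,v,e)
crop(s,310,450,110,220,5,f"pics/sA{k}.png",10);crop(f,310,420,120,230,5,f"pics/tA{k}.png",10)
E
python3 ang.py 12; python3 arc.py 1.282
```

```text
top 347 146.33 1.286
top 350 146.28 1.286
top 353 146.22 1.286
top 356 146.23 1.284
scene 372 130.48 1.287
scene 375 131.21 1.281
scene 378 131.45 1.289
scene 406 135.96 1.3
scene 410 136.67 1.299
scene 413 137.14 1.301
t 19.1 p [ 0.649 -0.136  0.254] rot [-89.305   0.826  -0.039] F [-2.307 -2.122  1.7  ] w 11.409330439095854 theta 1.278298622704681 rad err mm 0.6730825471409352 qv 0.08638719331304931 q [ 25.  31. -27.  96.  15.  58.  -7.]
1.282 slide [0.09 0.05 0.07]
```

View pics/sA12.png

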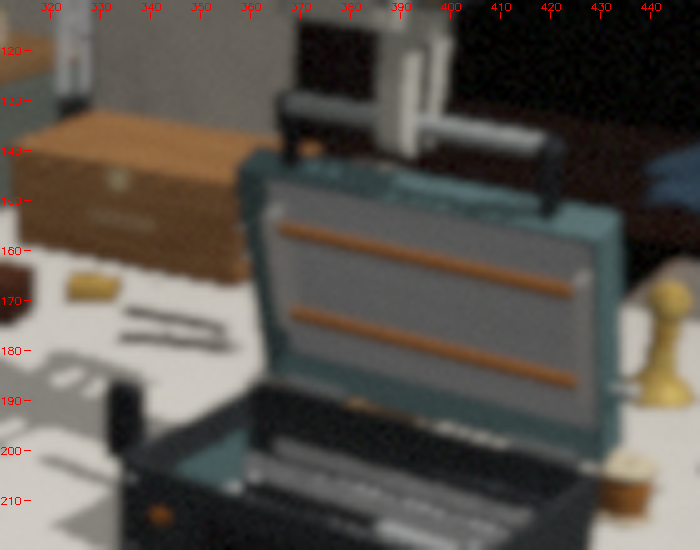

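View pics/tA12.png

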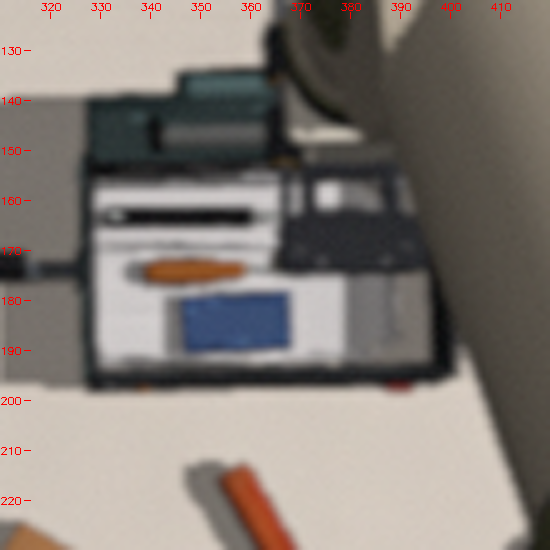

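Emit:
step_arm(slide=[[0,0,0],[0,0,0],[0,0,0],[0,0,0],[0,0,0]], spin=[0,0,0,0,0])

```text
time_s: 19.6
tool_pos: [0.6493, -0.1359, 0.2539]
tool_rot: [-89.3, 0.8, -0.0]
wrist_force: [-0.9, -2.3, 2.2]
grip_width: 0.122
```

```bash
python3 ang.py 13; python3 arc.py 1.282; python3 - <<'E'
from h import *
for n in("scene","top"):
    a=load(n+"0.npz")[0];b=load(n+"13.npz")[0];cv2.imwrite(f"pics/{n}_end.png",b[:,:,::-1])
E
```

```text
top 347 146.34 1.286
top 350 146.37 1.284
top 353 146.18 1.286
top 356 146.16 1.285
scene 372 130.47 1.287
scene 375 131.19 1.282
scene 378 131.48 1.289
scene 406 135.9 1.302
scene 410 136.66 1.3
scene 413 137.2 1.299
t 19.7 p [ 0.649 -0.136  0.254] rot [-89.306   0.82   -0.038] F [-0.723 -2.659  1.484] w 11.454885371938241 theta 1.2784170404959803 rad err mm 0.6945403430949071 qv 0.0863657209345424 q [ 25.  31. -27.  96.  15.  58.  -7.]
1.282 slide [0.09 0.05 0.07]
```

View pics/top_end.png

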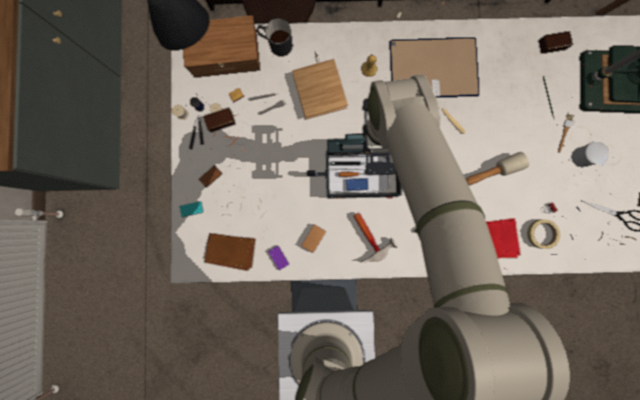

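The hood is steady at about 1.28 rad, the tray is home with its contents, and the look-alikes that both pictures show haven't moved. I'm handing in now.

```bash
python3 -c "
from rig import *
print(close_job())"
```

```text
the job is handed in; nothing more can be done
None
```

The tray is fully home in the box, and the arm is holding the hood still at its balance point, gripping the bar with 20 N. I handed the job in at about 19.7 s of the 72 s.

- **Tray:** With the hood shut, I slid the tray in until it met the box at a wrist force of 11–14 N. The front plate no longer shows beyond the box's left end. The grip's centre measured about y = 0.035 m, where the tray's home position puts it. With the hood open, the top view shows the strut, screwdriver and blue tin all inside the tray.
- **Hood:** The target is 1.282 rad:

| Measurement | Angle (rad) |
|---|---|
| Arm position | 1.278 |
| Top camera | 1.285 |
| Scene camera, left part of the bar | 1.28–1.29 |
| Scene camera, right part of the bar | 1.30 |

Readings 0.6 s apart agreed to within about 0.003 rad.

- **Disagreements:** The gripped bar was about 3 mm from where the camera placed it. On the way up I had to raise my hinge-height estimate by about 3 mm, and the wrist force briefly reached about 25 N. Both are within the tolerances and limits.
- **Not fully checked:** The sanding block and the turquoise, brown and purple look-alikes look unmoved in the last top view. The arm covered the old strut and the two bottles in that picture, though it was never near them at bench height.

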